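# Lock the sieve into the tilted hopper neck

### The job

Fit the sieve to the tilted filler neck of the grey hopper: hang it in the neck with its two lugs down the two entry slots and resting on the ledge, then twist it clockwise, as seen looking into the neck, under the lips until both lugs drop fully down into the locking notches. Let go of it there, and leave the cup, the jar and the flower mould where they stand.

Things in the scene. Friction and masses are not known exactly. Their poses are not given: they have to be found in the camera images.
- sieve_center (a point): Loose sieve standing upright on the bench, about 0.26 kg, 76 mm tall. Point on its axis, 38 mm above its underside. z: its axis, up from mesh to handle; x: along the handle bar and through both lugs. Turned half round about z it is the same. Steel ring frame, 72 mm outside diameter, 24 mm high; above it a bridge handle and two lugs at its sides (see sieve_bar, sieve_lug).
- sieve_bar (a point): Centre of the sieve's straight black handle bar, on the sieve's axis, 30 mm above sieve_center; the place to pinch. The bar runs along the sieve's x: 72 mm long, 14 mm wide (y), 18 mm high, on two posts at x = +-30 mm, 7 mm thick, 12 mm wide. Axes as sieve_center.
- sieve_lug (a point): Centre of the lug at the sieve's +x side (a like one stands opposite at -x). Steel, sticks out to 56 mm from the sieve's axis; 10 mm wide (y), 8 mm high; its underside is 28 mm below sieve_center. Axes as sieve_center.
- neck: Round aluminium collar on the tilted face of the grey hopper (about 200 x 170 mm, fixed). Origin: collar centre, on that face. z: collar axis, out of the mouth, 30 degrees from vertical; x: through both locking notches. Inside diameter 80, outside 96, rim 40 mm above the origin. 4 mm of room around the sieve's ring. sieve_center is at z = 48 mm with lugs on the ledge, 40 mm with lugs in the notches.
- entry_slot (a point): Middle of the floor of one of the two opposite entry slots, 44 mm from the neck's axis, at +60 degrees about z from the neck's x (the other at -120). Slot 18 mm wide, open at the rim; its floor is a ledge 20 mm above the neck's origin, which runs on clockwise (looking into the neck) under a lip with its underside at 32 mm. Axes as neck.
- lock_notch (a point): Middle of the floor of one of the two locking notches, 60 degrees clockwise from entry_slot, 44 mm from the axis on the neck's +x (the other on -x). 15 mm wide, floor 12 mm above the neck's origin, 8 mm below the ledge; under the lip; a wall beyond it stops further turning. No spring: weight or a light push drops the lugs. Axes as neck.
- cup: Bystander: clear open mixing cup, 80 mm across, 100 mm tall, origin at the centre of its underside.
- jar: Bystander: closed jar, 68 mm across, 85 mm tall, origin at the centre of its underside.
- mould: Bystander: flat grey five-petal flower mould, 100 mm across, 14 mm high, origin at the centre of its underside.
Things that resemble listed ones, but are neither listed nor needed, are in the scene too. Leave any orange look-alike of the part that bears sieve_center alone.

How it is judged:
By the outcome, as a careful person would: the job done as asked, in the order asked, and still so for the second after the job is handed in, with the robot touching nothing.
It also fails if it takes over 48 s, if anything falls off the work surface, if the arm or the gripper's body presses on something with over 40 N, if the wrist force passes 120 N, or if a joint passes its speed limit or range.

### The arm

A 6-joint arm with a two-finger parallel gripper is mounted at the origin on the work surface. World frame = base frame: x ahead of the robot, y to its left, z up, the work surface at z = 0. Lengths are in mm, angles in rad, forces in N, time in s.
With the tool pointing down it reaches from about 350 to 975 mm from the base axis. Payload 7.1 kg.
Tool frame: the origin (TCP) lies on the centre line of the jaws, within the pads' length; the fingertips stand 17 mm ahead of it and the grasp point (between the pads) lies 2 mm behind it; z points along the fingers, y is the direction in which the jaws open and shut (so a half turn about z gives the same grasp; the last joint's range is limited). The gripper opens to 88 mm and grips with 3 to 60 N. Pads are 20 mm wide; open, the fingers measure 115 mm over their backs; the gripper's body (75 mm by 178 mm) begins 61 mm behind the grasp point.
Start: joints at [1.152, 0.423, 1.63, -0, 1.089, -0.019], TCP at [243.239, 575.708, 239.675] pointing down, gripper open.
Joint ranges: [-3, 3], [-0.9, 2.11], [0.09, 2.58], [-1.31, 4.45], [0.11, 2.69], [-2.54, 2.54]. Speed limits (rad/s): [2.39, 2.39, 3.01, 3.14, 3.14, 3.14].

### API

Orientations are given as a rotation vector (axis times angle).
In Python, from workcell import ctrl, imaging, workorder gives the robot as it stands. The module is installed in compiled form; this text tells all that it offers.
- The arm moves only by the shell command python3 -m crank 'ROWS' [OPENING]. ROWS is JSON, a list of rows, each an object with "travel": the shift along the tool's x, y, z as a fraction of full scale, a list of three; "turn": the turn about the tool's z as a fraction of full scale. In form: [{"travel": [dx, dy, dz], "turn": turn}, ...]. A call has 1 to 20 rows; each row shifts and turns the pose as measured when the row begins, along the tool's axes as they then stand; what a row does not reach is not made up. Full scale, the value 1, is 5 cm for a shift and 0.1 rad for a turn. A row lasts 1/10 s, in which the tool goes at most 50 mm and 8.59 degrees, less where a joint would pass 70% of its speed; a pose out of reach is approached as far as the arm can. A call with a number of a shift or a turn outside -1 to 1 is refused whole. A call with a gripper value outside its range is refused whole. OPENING is the gripper command: -1 is shut, 1 is fully open, values between are in proportion, set as the call begins (- or left out, the last holds). The fingers move at their own pace and stop on an object; the grip force is fixed at half the most. Time passes only in rows, so rows that do not move let the fingers close. It gives the time, the measured TCP pose, the force and the opening at its end, in the units of the state.
- ctrl.get_obs(): the state, without advancing time (a new reading comes with each control period).
- imaging.get_image(name): name is "scene" or "top"; returns the picture (480x640x3 uint8, blue, green, red); there is no depth.
- imaging.camera_info(name): a dict with "camera_matrix" (3x3 intrinsics, pixels), "rvec" (rotation vector, rad) and "tvec" (3), from world to camera coordinates, as OpenCV has them. Camera axes: x right, y down, z forward; pixel columns grow to the right and rows downward; lengths in mm; the calibration is good to about 2 mm. A picture is of the moment at which its call begins. camera_info takes no time and is no camera call.
- workorder.close_job(): hands the job in, once; it reports no verdict.
The state is a dict: "t": time; "qpos": joint angles; "qvel": joint speeds; "joint_torque": joint torques, N m; "ee_pos": TCP position; "orientation": TCP orientation; "ft_force": force on the tool from outside, world axes, zero at the start; "moment": the same for the moment, N m; "width": finger opening in mm.
Only numpy, scipy, OpenCV 4.12 (cv2) and the standard library are available. Lean on these libraries where they do the work, as an engineer would, in place of code of your own. Each camera call takes 0.05 s, during which the arm holds its last target.

## Working session

There is one attempt and no reset: what is moved stays moved. The work goes in short steps, Python scripts to look and compute and a shell command to move; the robot and the scene stay as the last step left them, time stands still between calls to the robot, and variables do not carry over. Pictures are saved under pics/ and viewed, and the job is handed in when it is done.

```bash
mkdir -p pics; ls; python3 - <<'E'
from workcell import ctrl, imaging, workorder
import cv2
o=ctrl.get_obs(); print(o)
for n in ("scene","top"):
    cv2.imwrite(f"pics/{n}0.png",imaging.get_image(n)); print(n,imaging.camera_info(n))
E
```

```text
pics
{'t': 0.0, 'qpos': array([ 1.15196589e+00,  4.23821485e-01,  1.63066033e+00,  2.44865165e-05,
        1.08859449e+00, -1.89726008e-02]), 'qvel': array([-0.00020722, -0.00201946,  0.00077535,  0.00051976, -0.00022166,
        0.0002238 ]), 'joint_torque': array([ 2.21417380e-03, -5.44628334e+01, -2.73670471e+01,  6.44649169e-02,
        2.27578904e-02, -1.03109285e-04]), 'ee_pos': array([243.05067788, 575.24821345, 238.92541567]), 'orientation': array([-6.23868397e-01, -3.07867345e+00,  2.26726113e-03]), 'ft_force': array([-0.01679485,  0.17607548,  0.25270513]), 'moment': array([-0.02663514, -0.00586948, -0.0186785 ]), 'width': 87.7974950599995}
scene {'camera_matrix': array([[495.02353345,   0.        , 322.05332194],
       [  0.        , 495.02353345, 237.83182046],
       [  0.        ,   0.        ,   1.        ]]), 'rvec': array([ 2.42432623,  0.65803395, -0.20753478]), 'tvec': array([-520.53886437, -171.32109921, 1381.07300541])}
top {'camera_matrix': array([[580.48712679,   0.        , 315.86357459],
       [  0.        , 580.48712679, 237.24280825],
       [  0.        ,   0.        ,   1.        ]]), 'rvec': array([ 2.17925636, -2.21089475,  0.06299113]), 'tvec': array([  -2.50011509,  604.21157692, 1692.7624984 ])}
```

View pics/scene0.png

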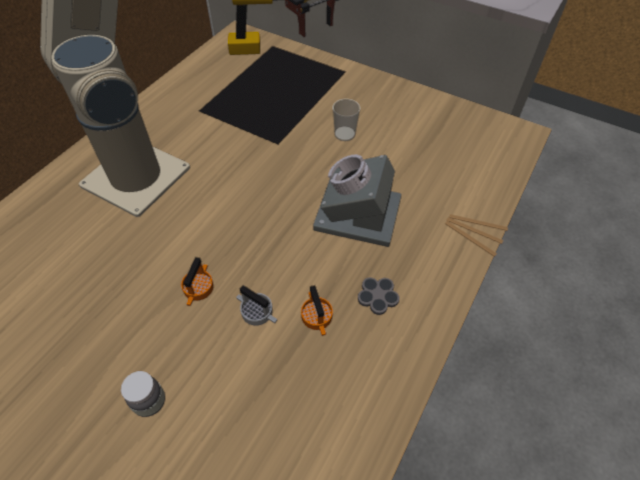

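View pics/top0.png

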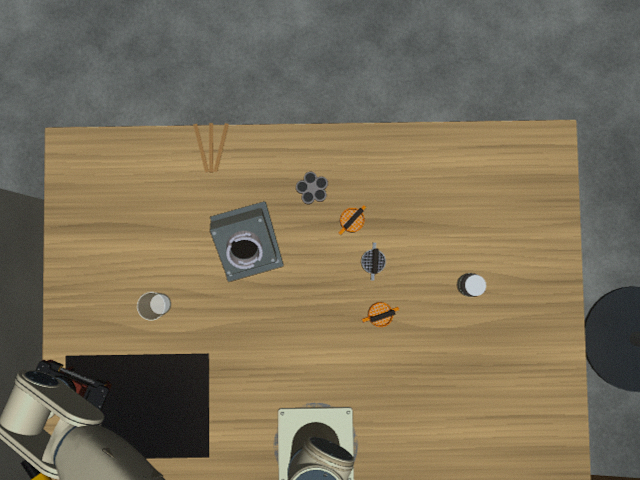

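```bash
cat > h.py <<'E'
import numpy as np, cv2
from workcell import ctrl, imaging
def cam(n):
    c=imaging.camera_info(n); R=cv2.Rodrigues(c["rvec"])[0]; return c["camera_matrix"],R,c["tvec"],c["rvec"]
def proj(n,P):
    K,R,t,r=cam(n); return cv2.projectPoints(np.array(P,float).reshape(-1,3),r,t,K,None)[0].reshape(-1,2)
def onz(n,px,z):
    K,R,t,_=cam(n); d=R.T@np.linalg.solve(K,[px[0],px[1],1]); C=-R.T@t; return C+d*(z-C[2])/d[2]
def crop(src,dst,x0,y0,w,h,s):
    im=cv2.imread(src) if isinstance(src,str) else src
    cv2.imwrite(dst,cv2.resize(im[y0:y0+h,x0:x0+w],None,fx=s,fy=s,interpolation=cv2.INTER_CUBIC))
E
python3 - <<'E'
from h import *
crop("pics/top0.png","pics/t_neck.png",195,190,100,100,6)
crop("pics/top0.png","pics/t_sieve.png",335,225,80,75,8)
crop("pics/scene0.png","pics/s_neck.png",300,140,110,110,5)
crop("pics/scene0.png","pics/s_sieve.png",220,270,75,70,8)
for n in("scene","top"):
    K,R,t,_=cam(n); print(n,-R.T@t)
print(onz("top",(373,261),68),onz("scene",(256,306),12),onz("top",(245,250),100))
E
```

```text
scene [ 927.70358805 -575.26609447 1008.02244415]
top [ 510.96079556   -5.70214578 1723.19740807]
[ 531.16440382 -172.88074172   68.        ] [ 528.30764724 -171.56876929   12.        ] [566.67584509 187.71137877 100.        ]
```

View pics/t_neck.png

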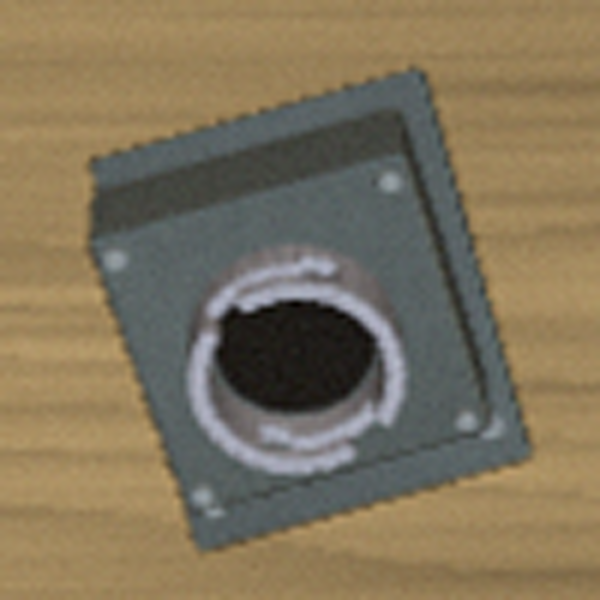

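View pics/s_neck.png

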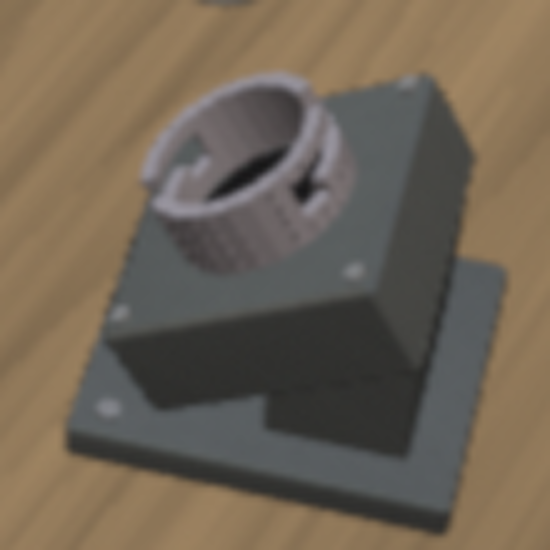

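View pics/t_sieve.png

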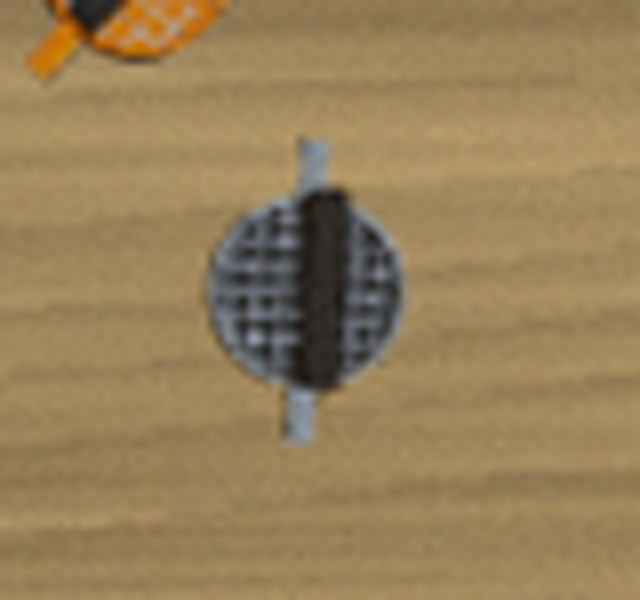

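View pics/s_sieve.png

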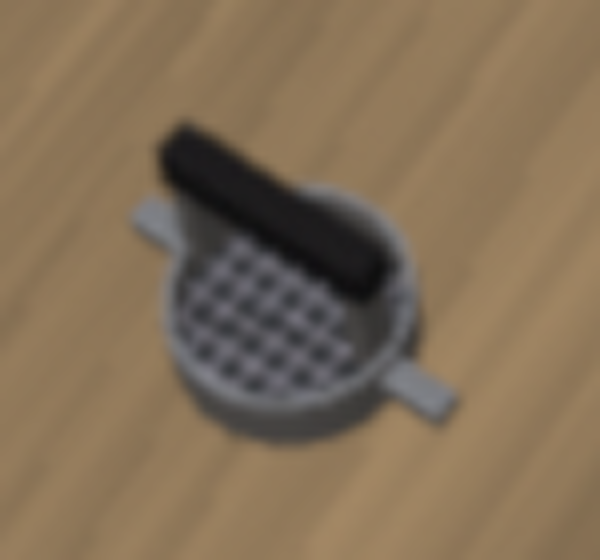

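```bash
python3 - <<'E'
from h import *
crop("pics/top0.png","pics/t_neck2.png",222,225,46,48,12)
crop("pics/scene0.png","pics/s_neck2.png",324,150,52,48,12)
E
```

```text
(no output)
```

View pics/t_neck2.png

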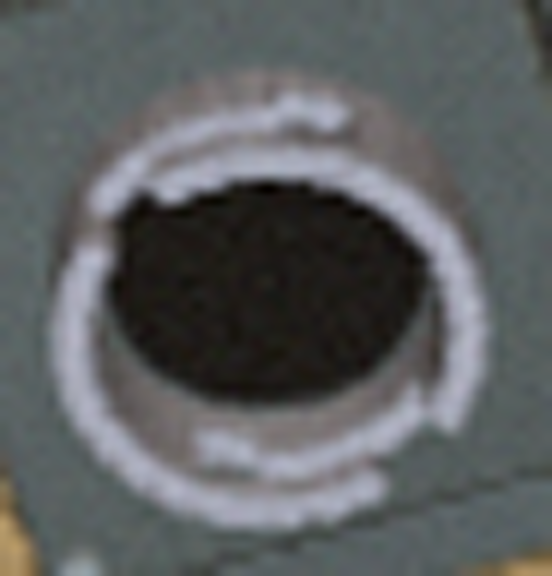

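View pics/s_neck2.png

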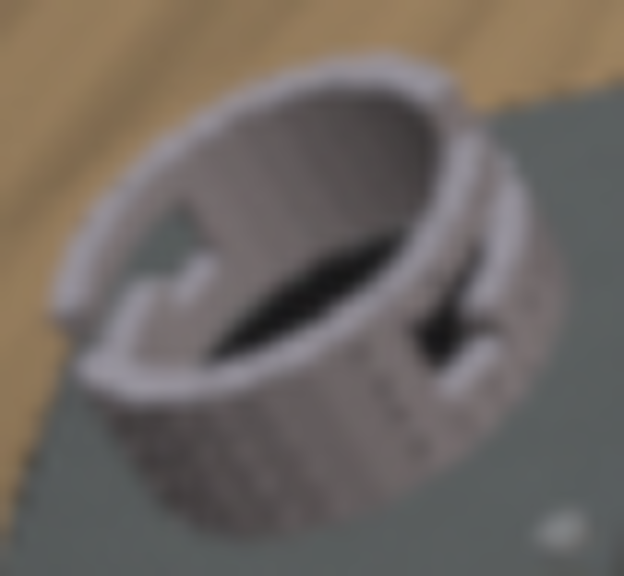

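```bash
cat > fitneck.py <<'E'
from h import *
from scipy.optimize import least_squares
from scipy.spatial.transform import Rotation as Ro
T=lambda p:(np.array(p,float)+.5)/12-.5+[222,225]
S=lambda p:(np.array(p,float)+.5)/12-.5+[324,150]
to=T([(52,340),(255,527),(488,330),(280,143),(100,450),(150,495)])
ti=T([(280,180)])
so=S([(100,200),(200,115),(300,65),(380,52),(130,400),(200,402),(300,365),(380,310)])
# slot edge angles (mid-wall r=44, z=40), relative to slot dir
a=np.arcsin(9/44)
def frame(p):
    # az: azimuth of lean, g: spin
    R=Ro.from_euler('ZY',[p[3],np.radians(30)])*Ro.from_euler('Z',p[4])
    return R.as_matrix()
def pts(p,r,th,z):
    th=np.atleast_1d(th); L=np.c_[r*np.cos(th),r*np.sin(th),np.full(len(th),z)]
    return L@frame(p).T+np.array(p[:3])
TH=np.linspace(0,2*np.pi,721)
def circ(n,obs,p,r):
    q=proj(n,pts(p,r,TH,40)); return np.sqrt(((obs[:,None]-q[None])**2).sum(-1)).min(1)
s=np.radians(60)
# (angle, cam, px)
corn=[(s+a,'top',T((90,250))),(s-a,'top',T((180,190))),(s+np.pi+a,'top',T((452,420))),(s+np.pi-a,'top',T((378,485))),]
def res(p):
    r=[circ('top',to,p,48),circ('top',ti,p,40),circ('scene',so,p,48)]
    for th,n,px in corn: r.append(0.5*(proj(n,pts(p,44,th,40))[0]-px))
    return np.concatenate(r)
if __name__=="__main__":
    best=None
    for g in np.radians([-150,-120,-60,0,60,120,180]):
        f=least_squares(res,[560,190,110,np.radians(200),g],x_scale=[10,10,10,.1,.1],diff_step=1e-5)
        if best is None or f.cost<best.cost: best=f
    p=best.x; print(best.cost,p,np.degrees(p[3:])); print(np.round(best.fun,2)); print(frame(p))
    np.save("neck.npy",p)
    for n,f in(('top',(222,225,46,48)),('scene',(324,150,52,48))):
        im=cv2.imread(f"pics/{n}0.png"); x0,y0,w,h=f
        c=cv2.resize(im[y0:y0+h,x0:x0+w],None,fx=12,fy=12,interpolation=cv2.INTER_CUBIC)
        def dr(r,th,z,col):
            q=(proj(n,pts(p,r,th,z))-[x0,y0]+.5)*12-.5
            cv2.polylines(c,[np.round(q).astype(int)],False,col,1)
        for k in(0,np.pi):
            for r in(40,48):
                dr(r,np.linspace(s+a,s+np.pi-a,60)+k,40,(0,0,255))
                dr(r,np.linspace(s-a,0+.17,60)+k,20,(0,255,0))
                dr(r,np.linspace(-.17,.17,20)+k,12,(255,255,0))
            dr(48,np.linspace(s-a,0,60)+k,32,(0,255,255))
        dr(48,TH,0,(255,0,0))
        cv2.imwrite(f"pics/{n}_fit.png",c)
E
python3 fitneck.py
```

```text
Traceback (most recent call last):
  File "fitneck.py", line 31, in <module>
    f=least_squares(res,[560,190,110,np.radians(200),g],x_scale=[10,10,10,.1,.1],diff_step=1e-5)
  File "fitneck.py", line 26, in res
    for th,n,px in corn: r.append(0.5*(proj(n,pts(p,44,th,40))[0]-px))
                                       ~~~~^^^^^^^^^^^^^^^^^^^
  File "h.py", line 6, in proj
    K,R,t,r=cam(n); return cv2.projectPoints(np.array(P,float).reshape(-1,3),r,t,K,None)[0].reshape(-1,2)
            ~~~^^^
  File "h.py", line 4, in cam
    c=imaging.camera_info(n); R=cv2.Rodrigues(c["rvec"])[0]; return c["camera_matrix"],R,c["tvec"],c["rvec"]
ValueError: time passes only in moves, steps and waits
```

```bash
sed -i 's/^def cam/from functools import lru_cache\n@lru_cache(None)\ndef cam/' h.py; python3 fitneck.py 2>&1 | tail -20; python3 -c "
from h import *
print(ctrl.get_obs()['t'])"
```

```text
1.2611488540244387 [576.87693037 188.49830524 124.77645217   3.42703106   2.57884668] [196.3544161  147.75703058]
[ 0.28  0.21  0.16  0.05  0.22  0.04  0.34  0.32  0.36  0.11  0.42  0.34
  0.13  0.12  0.12  0.56 -0.19 -0.82  0.09 -0.64  0.25  0.11 -0.31]
[[ 0.85306612  0.20518227 -0.47976915]
 [-0.30567405  0.94166969 -0.14078907]
 [ 0.42289665  0.26675537  0.8660254 ]]
0.1
```

View pics/top_fit.png

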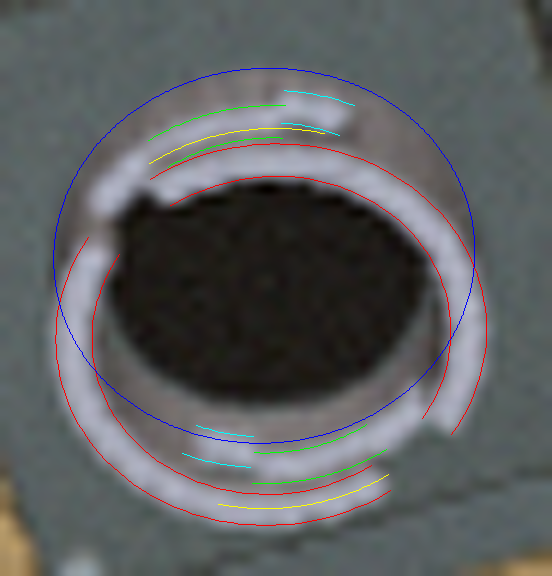

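View pics/scene_fit.png

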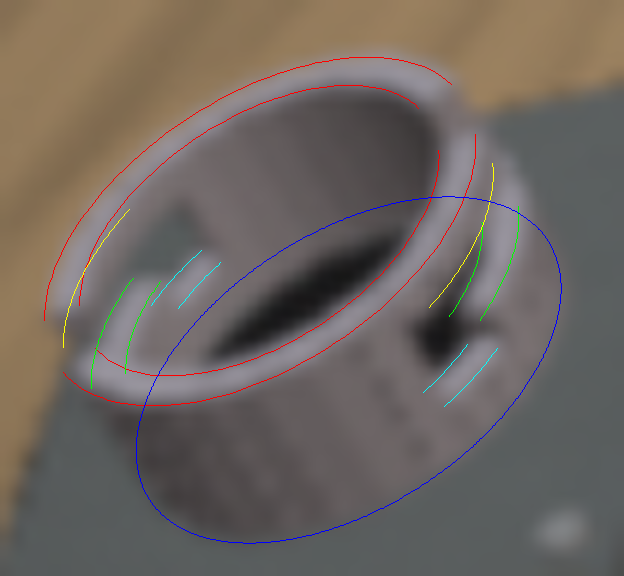

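```bash
cat > fits.py <<'E'
from h import *
from scipy.optimize import least_squares
T=lambda p:(np.array(p,float)+.5)/8-.5+[335,225]
S=lambda p:(np.array(p,float)+.5)/8-.5+[220,270]
# local pts (z above bench)
C=[((36,0,77),'top',T((327,190))),((-36,0,77),'top',T((320,386))),
 ((56,0,18),'top',T((315,142))),((-56,0,18),'top',T((299,442))),
 ((56,0,14),'scene',S((137,220))),((-56,0,14),'scene',S((447,410))),
 ((36,0,76),'scene',S((182,130))),((-36,0,76),'scene',S((372,285)))]
def W(p,l):
    c,s=np.cos(p[2]),np.sin(p[2]); return [p[0]+c*l[0]-s*l[1],p[1]+s*l[0]+c*l[1],l[2]]
f=lambda p:np.concatenate([proj(n,W(p,l))[0]-q for l,n,q in C])
r=least_squares(f,[530,-172,0],x_scale=[10,10,.1],diff_step=1e-6)
print(r.x,np.degrees(r.x[2])); print(np.round(r.fun.reshape(-1,2),2))
E
python3 fits.py; python3 - <<'E'
from h import *
o=ctrl.get_obs(); R=cv2.Rodrigues(o['orientation'])[0]; print(R)
E
```

```text
[ 533.30474631 -177.98378994   -3.29560663] -188.82435078792028
[[ -2.03  24.46]
 [  2.24 -25.21]
 [ -3.48  37.1 ]
 [  3.62 -38.2 ]
 [  1.75  -2.  ]
 [ -0.98   2.07]
 [ -0.95  -0.04]
 [ -0.55  -1.05]]
[[-9.21130157e-01  3.89254300e-01 -5.69290931e-04]
 [ 3.89254715e-01  9.21129262e-01 -1.28423972e-03]
 [ 2.44947042e-05 -1.40455111e-03 -9.99999013e-01]]
```

```bash
sed -i 's/((56,0,14)/((-56.,0,14)/; s/((-56,0,14)/((56,0,14)/; s/((36,0,76)/((-36.,0,76)/; s/((-36,0,76)/((36,0,76)/' fits.py; python3 fits.py
```

```text
[ 5.33218813e+02 -1.78020417e+02 -8.40794529e-02] -4.817397793489128
[[ 0.49 -0.77]
 [-0.26  0.09]
 [ 0.3  -0.81]
 [-0.14 -0.23]
 [ 0.54 -0.82]
 [ 0.12  0.8 ]
 [-1.78  0.74]
 [ 0.19 -1.88]]
```

```bash
python3 -m crank '[{"travel":[-0.66,-0.68,0],"turn":0},{"travel":[-0.66,-0.68,0],"turn":0},{"travel":[-0.66,-0.68,0],"turn":0},{"travel":[-0.66,-0.68,0],"turn":0},{"travel":[-0.66,-0.68,0],"turn":0},{"travel":[-0.66,-0.68,0],"turn":0},{"travel":[-0.66,-0.68,0],"turn":0},{"travel":[-0.66,-0.68,0],"turn":0},{"travel":[-0.66,-0.68,0],"turn":0},{"travel":[-0.66,-0.68,0],"turn":0}]' 1
```

```text
t: 1.1
ee_pos: [417.6, 122.5, 236.6]
orientation: [-0.607, -3.081, 0.003]
ft_force: [0.3, 0.1, -0.6]
width: 87.7
```

```bash
cat > rem.py <<'E'
import sys
from h import *
def go(tgt,az=None):
    o=ctrl.get_obs(); R=cv2.Rodrigues(o['orientation'])[0]
    d=R.T@(np.array(tgt)-o['ee_pos'])/50
    print("t",round(o['t'],2),"pos",np.round(o['ee_pos'],1),"xaz",round(np.degrees(np.arctan2(R[1,0],R[0,0])),2),"z",np.round(R[:,2],4),"q",np.round(o['qpos'],3),"F",np.round(o['ft_force'],1),"w",round(o['width'],1))
    print("travel units",np.round(d,2))
if __name__=="__main__": go([float(a) for a in sys.argv[1:4]])
E
python3 rem.py 533 -178 200
```

```text
t 1.1 pos [417.6 122.5 236.6] xaz 157.71 z [-0.0014 -0.0015 -1.    ] q [ 2.590e-01  1.450e-01  2.033e+00 -1.000e-03  9.650e-01 -9.220e-01] F [ 0.3  0.1 -0.6] w 87.7
travel units [-4.42 -4.68  0.74]
```

```bash
python3 -m crank '[{"travel":[-0.63,-0.67,0.1],"turn":0},{"travel":[-0.63,-0.67,0.1],"turn":0},{"travel":[-0.63,-0.67,0.1],"turn":0},{"travel":[-0.63,-0.67,0.1],"turn":0},{"travel":[-0.63,-0.67,0.1],"turn":0},{"travel":[-0.63,-0.67,0.1],"turn":0},{"travel":[-0.63,-0.67,0.1],"turn":0},{"travel":[0,0,0],"turn":-0.75},{"travel":[0,0,0],"turn":-0.75},{"travel":[0,0,0],"turn":-0.75},{"travel":[0,0,0],"turn":-0.75},{"travel":[0,0,0],"turn":0}]'; python3 rem.py 533 -178 66
```

```text
t: 2.3
ee_pos: [534.7, -199.7, 197.5]
orientation: [-0.139, -3.135, 0.0]
ft_force: [-0.5, 0.9, -0.3]
width: 87.9
t 2.3 pos [ 534.7 -199.7  197.5] xaz 174.93 z [-0.0031 -0.     -1.    ] q [-3.780e-01  3.980e-01  1.782e+00 -1.000e-03  9.640e-01 -1.859e+00] F [-0.5  0.9 -0.3] w 87.9
travel units [0.06 0.43 2.63]
```

```bash
python3 -m crank '[{"travel":[0.06,0.22,0.4],"turn":-0.05},{"travel":[0,0.21,0.4],"turn":0},{"travel":[0,0,0.4],"turn":0},{"travel":[0,0,0.4],"turn":0},{"travel":[0,0,0.3],"turn":0},{"travel":[0,0,0],"turn":0}]'; python3 rem.py 533 -178 66; python3 - <<'E'
from h import *
a=imaging.get_image("top");b=imaging.get_image("scene")
crop(a,"pics/t1.png",335,225,80,75,8);crop(b,"pics/s1.png",200,220,110,120,5)
E
```

```text
t: 2.9
ee_pos: [533.4, -176.9, 99.5]
orientation: [-0.151, -3.136, 0.001]
ft_force: [-0.4, 0.3, 0.1]
width: 88.2
t 2.9 pos [ 533.4 -176.9   99.5] xaz 174.5 z [-2.1e-03 -4.0e-04 -1.0e+00] q [-0.341  0.532  1.852 -0.002  0.759 -1.814] F [-0.4  0.3  0.1] w 88.2
travel units [ 0.01 -0.02  0.67]
```

View pics/s1.png

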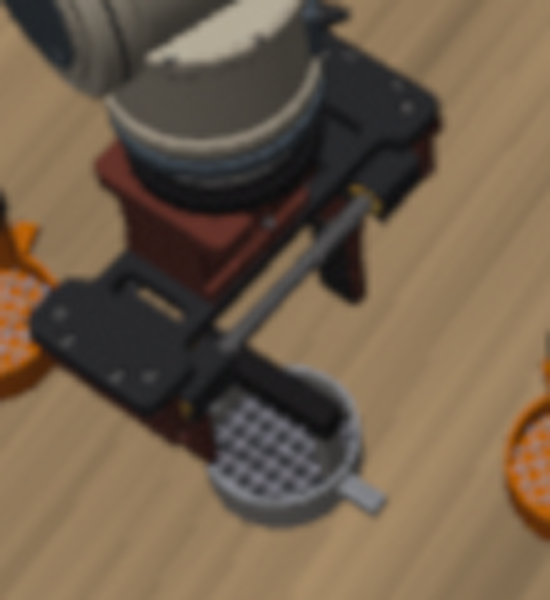

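View pics/t1.png

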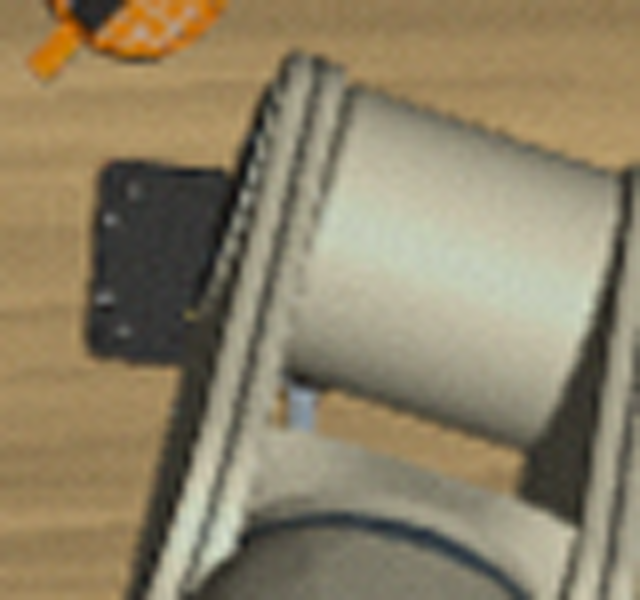

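```bash
python3 -m crank '[{"travel":[0,-0.01,0.3],"turn":-0.1},{"travel":[0,0,0.25],"turn":0},{"travel":[0,0,0.1],"turn":0},{"travel":[0,0,0],"turn":0}]'; python3 rem.py 533 -178 66;python3 -m crank '[{"travel":[0,0,0],"turn":0},{"travel":[0,0,0],"turn":0},{"travel":[0,0,0],"turn":0},{"travel":[0,0,0],"turn":0},{"travel":[0,0,0],"turn":0},{"travel":[0,0,0],"turn":0},{"travel":[0,0,0],"turn":0},{"travel":[0,0,0],"turn":0}]' -1;  python3 rem.py 533 -178 66
```

```text
t: 3.4
ee_pos: [536.2, -178.7, 68.4]
orientation: [0.135, 3.134, -0.004]
ft_force: [0.3, -0.4, -0.4]
width: 87.9
t 3.4 pos [ 536.2 -178.7   68.4] xaz 175.07 z [ 0.0047 -0.0028 -1.    ] q [-0.342  0.584  1.858 -0.002  0.694 -1.826] F [ 0.3 -0.4 -0.4] w 87.9
travel units [0.07 0.01 0.05]
t: 4.2
ee_pos: [537.0, -179.0, 69.6]
orientation: [0.135, 3.132, -0.005]
ft_force: [-0.0, -0.4, 0.4]
width: 27.4
t 4.2 pos [ 537.  -179.    69.6] xaz 175.05 z [ 0.0065 -0.0035 -1.    ] q [-0.342  0.583  1.857 -0.002  0.695 -1.825] F [-0.  -0.4  0.4] w 27.4
travel units [0.08 0.01 0.07]
```

```bash
python3 -m crank '[{"travel":[0.06,0,0.08],"turn":0},{"travel":[0,0,0],"turn":0},{"travel":[0,0,0],"turn":0},{"travel":[0,0,0],"turn":0}]' -1;  python3 rem.py 533 -178 66
```

```text
t: 4.6
ee_pos: [533.4, -178.5, 64.9]
orientation: [0.135, 3.133, -0.004]
ft_force: [0.2, 1.0, 2.5]
width: 14.2
t 4.6 pos [ 533.4 -178.5   64.9] xaz 175.05 z [ 0.0058 -0.0031 -1.    ] q [-3.440e-01  5.870e-01  1.865e+00 -1.000e-03  6.820e-01 -1.827e+00] F [0.2 1.  2.5] w 14.2
travel units [ 0.01  0.01 -0.02]
```

```bash
python3 -m crank '[{"travel":[0,0,-0.1],"turn":0},{"travel":[0,0,-0.3],"turn":0},{"travel":[0,0,-0.6],"turn":0},{"travel":[0,0,-0.6],"turn":0},{"travel":[0,0,-0.6],"turn":0},{"travel":[0,0,-0.6],"turn":0},{"travel":[0,0,-0.4],"turn":0},{"travel":[0,0,0],"turn":0}]';  python3 rem.py 533 -178 230
```

```text
t: 5.4
ee_pos: [531.5, -177.8, 236.6]
orientation: [0.135, 3.133, -0.005]
ft_force: [-0.2, 0.1, -2.3]
width: 13.9
t 5.4 pos [ 531.5 -177.8  236.6] xaz 175.06 z [ 0.0057 -0.0034 -1.    ] q [-3.430e-01  3.300e-01  1.781e+00 -1.000e-03  1.024e+00 -1.827e+00] F [-0.2  0.1 -2.3] w 13.9
travel units [-0.03 -0.    0.13]
```

```bash
cat > kin.py <<'E'
import numpy as np
from scipy.optimize import least_squares,fsolve
D=[(.33,1.781,np.hypot(531.5,177.8),236.6),(.587,1.865,np.hypot(533.4,178.5),64.9),(.145,2.033,np.hypot(417.6,122.5),236.6),(.4238,1.6307,np.hypot(243.05,575.25),238.9),(.398,1.782,np.hypot(534.7,199.7),197.5),(.532,1.852,np.hypot(533.4,176.9),99.5)]
def fk(p,a,b): return p[0]*np.sin(a)+p[1]*np.sin(a+b+p[2])+p[3], p[0]*np.cos(a)+p[1]*np.cos(a+b+p[2])+p[4]
f=lambda p:np.concatenate([np.array(fk(p,a,b))-[r,z] for a,b,r,z in D])
s=least_squares(f,[500,450,0,50,0]); print(s.x,np.round(s.fun,1))
P=s.x
# wrist r,z (tool down) with unknown wrist->TCP length Lt: tcp for tilt: +Lt*(sin t, 1-cos t)
for Lt in(250,300,350):
    t=np.radians(30); r=np.hypot(541,178)-Lt*np.sin(t); z=190-Lt*(1-np.cos(t))
    q=fsolve(lambda q:np.array(fk(P,*q))-[r,z],[.1,2]); print(Lt,q,np.pi-t-q.sum())
for z in(240,300,400,500):
  print(z,[ (round(b,2),round(a,2)) for a in [0] for b in [0]], max(fk(P,a,.09)[0] for a in np.linspace(0,1.6,400) if abs(fk(P,a,.09)[1]-z)<5))
E
python3 kin.py
```

```text
[5.63710982e+02 4.90118764e+02 1.56750736e-01 1.25238948e-01
 1.78352973e+01] [-1.8 -0.1 -1.2  0.1  0.3 -0.   0.4 -0.1  1.1  0.2  1.2 -0.1]
250 [0.29274821 2.07971729] 0.24552837370312774
300 [0.27324848 2.13479778] 0.20994761920521032
350 [0.25492356 2.18928604] 0.17378427321710888
240 [(0, 0)] 1022.3547694423086
300 [(0, 0)] 1008.3404637792505
400 [(0, 0)] 975.4483874465715
500 [(0, 0)] 928.9365311350501
```

```bash
python3 -m crank '[{"travel":[-0.2,0.3,-0.3],"turn":0},{"travel":[-0.42,0.6,-0.35],"turn":0},{"travel":[-0.42,0.72,-0.35],"turn":0},{"travel":[-0.42,0.72,-0.35],"turn":0},{"travel":[-0.42,0.72,-0.35],"turn":0},{"travel":[-0.42,0.72,-0.35],"turn":0},{"travel":[-0.42,0.72,-0.35],"turn":0},{"travel":[-0.42,0.72,-0.35],"turn":0},{"travel":[-0.42,0.72,-0.35],"turn":0},{"travel":[-0.42,0.72,-0.35],"turn":0},{"travel":[-0.42,0.72,-0.35],"turn":0},{"travel":[-0.42,0.72,-0.35],"turn":0},{"travel":[-0.2,0.3,-0.2],"turn":0},{"travel":[0,0,0],"turn":0}]';  python3 rem.py 930 274 450
```

```text
t: 6.8
ee_pos: [820.9, 235.6, 444.3]
orientation: [-0.14, -3.123, 0.009]
ft_force: [-0.3, -1.0, -1.7]
width: 13.8
t 6.8 pos [820.9 235.6 444.3] xaz 174.88 z [-0.0162 -0.0048 -0.9999] q [ 0.266  0.712  0.704 -0.     1.742 -1.216] F [-0.3 -1.  -1.7] w 13.8
travel units [-2.1   0.96 -0.15]
```

```bash
python3 -m crank '[{"travel":[-0.47,0.2,0],"turn":0},{"travel":[-0.47,0.19,0],"turn":0},{"travel":[-0.47,0.18,0],"turn":0},{"travel":[-0.47,0.18,0],"turn":0},{"travel":[-0.47,0.18,0],"turn":0},{"travel":[-0.47,0.18,0],"turn":0}]';  python3 rem.py 960 282 450
```

```text
t: 7.4
ee_pos: [931.0, 263.9, 409.4]
orientation: [-0.144, -3.128, 0.007]
ft_force: [0.5, 0.3, -0.5]
width: 13.3
t 7.4 pos [931.  263.9 409.4] xaz 174.74 z [-0.0103 -0.0042 -0.9999] q [ 2.640e-01  1.073e+00  9.000e-02 -1.000e-03  1.989e+00 -1.215e+00] F [ 0.5  0.3 -0.5] w 13.3
travel units [-0.54  0.41 -0.82]
```

```bash
python3 -m crank '[{"travel":[-0.65,0.25,-0.7],"turn":0},{"travel":[-0.65,0.25,-0.7],"turn":0},{"travel":[-0.65,0.25,-0.7],"turn":0},{"travel":[-0.65,0.25,-0.7],"turn":0}]';  python3 rem.py 960 282 450
```

```text
t: 7.8
ee_pos: [928.5, 261.8, 494.9]
orientation: [0.141, 3.035, 0.05]
ft_force: [-0.5, 0.5, -0.6]
width: 13.7
t 7.8 pos [928.5 261.8 494.9] xaz 174.57 z [ 0.1042  0.0279 -0.9942] q [ 0.263  0.987  0.086 -0.     1.96  -1.215] F [-0.5  0.5 -0.6] w 13.7
travel units [-0.5   0.43  0.97]
```

```bash
python3 -m crank '[{"travel":[0,0,0],"turn":0}]'; python3 - <<'E'
from h import *
for i in range(1): print(ctrl.get_obs()['qpos'],ctrl.get_obs()['qvel'])
E
```

```text
t: 7.9
ee_pos: [926.9, 261.4, 503.9]
orientation: [0.14, 3.026, 0.054]
ft_force: [0.0, 0.8, -1.3]
width: 13.7
[ 2.62541485e-01  9.77987900e-01  8.61046390e-02 -7.57070211e-05
  1.95979595e+00 -1.21549661e+00] [ 2.38555143e-03 -1.71342396e-02  6.16284505e-06 -2.41764467e-03
 -3.63986036e-03 -8.24330697e-05]
```

```bash
python3 -m crank '[{"travel":[-0.76,0.31,-0.52],"turn":0},{"travel":[-0.76,0.31,-0.52],"turn":0},{"travel":[-0.76,0.31,-0.5],"turn":0},{"travel":[-0.76,0.31,-0.5],"turn":0},{"travel":[-0.76,0.31,-0.5],"turn":0}]';  python3 rem.py 960 282 450
```

```text
t: 8.4
ee_pos: [936.3, 268.5, 575.3]
orientation: [0.133, 2.872, 0.126]
ft_force: [0.6, -0.4, -1.8]
width: 13.9
t 8.4 pos [936.3 268.5 575.3] xaz 173.96 z [ 0.2646  0.0735 -0.9615] q [ 2.670e-01  9.100e-01  8.600e-02  1.000e-03  1.867e+00 -1.211e+00] F [ 0.6 -0.4 -1.8] w 13.9
travel units [0.22 0.06 2.56]
```

```bash
python3 -m crank '[{"travel":[-0.82,0.36,-0.3],"turn":0},{"travel":[-0.82,0.36,-0.3],"turn":0},{"travel":[-0.82,0.36,-0.25],"turn":0},{"travel":[-0.82,0.36,-0.2],"turn":0},{"travel":[-0.82,0.36,-0.2],"turn":0}]';  python3 rem.py 960 282 450
```

```text
t: 8.9
ee_pos: [964.5, 286.5, 612.8]
orientation: [0.125, 2.712, 0.194]
ft_force: [-0.6, 0.2, -2.3]
width: 13.4
t 8.9 pos [964.5 286.5 612.8] xaz 172.71 z [ 0.4122  0.1169 -0.9036] q [ 0.277  0.887  0.086 -0.     1.726 -1.202] F [-0.6  0.2 -2.3] w 13.4
travel units [ 1.37 -0.6   2.9 ]
```

```bash
python3 -m crank '[{"travel":[-0.8,0.4,-0.15],"turn":0},{"travel":[-0.7,0.4,-0.12],"turn":0},{"travel":[0,0,0],"turn":0}]';  python3 rem.py 960 282 450
```

```text
t: 9.2
ee_pos: [974.3, 299.9, 625.9]
orientation: [0.121, 2.652, 0.219]
ft_force: [-0.1, 0.4, -1.1]
width: 13.8
t 9.2 pos [974.3 299.9 625.9] xaz 172.06 z [ 0.4652  0.1335 -0.8751] q [ 0.288  0.881  0.086 -0.004  1.669 -1.193] F [-0.1  0.4 -1.1] w 13.8
travel units [ 1.79 -0.98  2.9 ]
```

```bash
python3 -m crank '[{"travel":[-0.45,0.24,-0.06],"turn":0},{"travel":[0,0,0],"turn":0}]';  python3 rem.py 960 282 450
```

```text
t: 9.4
ee_pos: [977.0, 304.0, 629.4]
orientation: [0.12, 2.635, 0.226]
ft_force: [0.0, -0.8, -1.4]
width: 13.8
t 9.4 pos [977.  304.  629.4] xaz 171.87 z [ 0.4797  0.1382 -0.8665] q [ 0.292  0.88   0.086 -0.006  1.653 -1.19 ] F [ 0.  -0.8 -1.4] w 13.8
travel units [ 1.91 -1.1   2.88]
```

```bash
cat >> kin.py <<'E'
print("----")
t=np.radians(29.95); r0,z0=fk(P,.880,.086); print("Lt",(1023.2-r0)/np.sin(t),(629.4-z0)/(1-np.cos(t)))
Lt=(1023.2-r0)/np.sin(t)
for zn in(75,67,90,105,122,140):
    T=np.array([576.9,188.5,124.8])+zn*np.array([-.48,-.141,.866]); r=np.hypot(T[0],T[1])-Lt*np.sin(t); z=T[2]-Lt*(1-np.cos(t))
    q=fsolve(lambda q:np.array(fk(P,*q))-[r,z],[.1,2]); print(zn,np.round(T,1),np.round(q,3),round(np.pi-t-q.sum(),3))
E
python3 kin.py | sed -n '/----/,$p'
cat > nk.py <<'E'
from h import *
import fitneck as fn
def rep():
    p=np.load("neck.npy"); N=fn.frame(p); O=p[:3]
    o=ctrl.get_obs(); R=cv2.Rodrigues(o['orientation'])[0]; x=o['ee_pos']
    l=N.T@(x-O); tx=N.T@R[:,0]; tz=N.T@R[:,2]
    ang=np.degrees(np.arctan2(tx[1],tx[0]))
    print("t %.2f"%o['t'],"TCP in neck",np.round(l,1),"tool x angle %.1f"%ang,"(mod180 %.1f)"%(ang%180),"tz",np.round(tz,3),"F_neck",np.round(N.T@o['ft_force'],1),"M",np.round(o['moment'],2),"w %.1f"%o['width'],"q",np.round(o['qpos'],3))
    return N,O,R,x
def to(l):
    N,O,R,x=rep(); print("to",l,"units",np.round(R.T@(O+N@np.array(l,float)-x)/50,3))
if __name__=="__main__":
    import sys; to([float(a) for a in sys.argv[1:4]])
E
python3 nk.py 0 0 135
```

```text
----
Lt 294.1626632475324 300.0913255781786
75 [540.9 177.9 189.8] [0.276 2.128] 0.215
67 [544.7 179.1 182.8] [0.295 2.124] 0.2
90 [533.7 175.8 202.7] [0.241 2.135] 0.244
105 [526.5 173.7 215.7] [0.205 2.14 ] 0.274
122 [518.3 171.3 230.5] [0.165 2.145] 0.309
140 [509.7 168.8 246. ] [0.123 2.148] 0.348
t 9.40 TCP in neck [519.4 325.5 228.8] tool x angle -169.3 (mod180 10.7) tz [ 0.001 -0.003 -1.   ] F_neck [-0.3 -1.1 -1.1] M [-0.06  0.36  0.02] w 13.8 q [ 0.292  0.88   0.086 -0.006  1.653 -1.19 ]
to [0.0, 0.0, 135.0] units [11.418 -4.459  1.887]
```

```bash
python3 -m crank '[{"travel":[0.3,-0.12,0.05],"turn":0},{"travel":[0.6,-0.24,0.1],"turn":0},{"travel":[0.71,-0.28,0.12],"turn":0},{"travel":[0.71,-0.28,0.12],"turn":0},{"travel":[0.71,-0.28,0.12],"turn":0},{"travel":[0.71,-0.28,0.12],"turn":0},{"travel":[0.71,-0.28,0.12],"turn":0},{"travel":[0.71,-0.28,0.12],"turn":0},{"travel":[0.71,-0.28,0.12],"turn":0},{"travel":[0.71,-0.28,0.12],"turn":0}]';  python3 nk.py 0 0 135
```

```text
t: 10.4
ee_pos: [704.2, 222.4, 396.1]
orientation: [0.121, 2.627, 0.228]
ft_force: [0.0, 0.0, -2.1]
width: 13.6
t 10.40 TCP in neck [213.  130.4 169.1] tool x angle -169.3 (mod180 10.7) tz [ 0.008  0.001 -1.   ] F_neck [-0.9 -0.5 -1.8] M [-0.11  0.41 -0.05] w 13.6 q [ 0.293  0.261  1.588 -0.011  0.762 -1.181]
to [0.0, 0.0, 135.0] units [ 4.675 -1.773  0.647]
```

```bash
python3 -m crank '[{"travel":[0.6,-0.22,0.06],"turn":0},{"travel":[0.6,-0.22,0.06],"turn":0},{"travel":[0.6,-0.22,0.06],"turn":0},{"travel":[0.6,-0.22,0.06],"turn":0},{"travel":[0.6,-0.22,0.06],"turn":0},{"travel":[0.5,-0.2,0.06],"turn":0},{"travel":[0.3,-0.13,0.06],"turn":0},{"travel":[0.15,-0.05,0],"turn":0},{"travel":[0,0,0],"turn":0}]';  python3 nk.py 0 0 135
```

```text
t: 11.3
ee_pos: [526.4, 173.3, 266.4]
orientation: [0.122, 2.628, 0.226]
ft_force: [-0.7, 0.4, -2.0]
width: 13.7
t 11.30 TCP in neck [ 21.5  13.1 149. ] tool x angle -169.4 (mod180 10.6) tz [ 0.007 -0.001 -1.   ] F_neck [-1.6 -0.3 -1.5] M [-0.09  0.42  0.01] w 13.7 q [ 0.304  0.116  2.098 -0.035  0.4   -1.145]
to [0.0, 0.0, 135.0] units [ 0.473 -0.178  0.278]
```

```bash
python3 -m crank '[{"travel":[0.2,-0.08,0],"turn":0},{"travel":[0.2,-0.08,0],"turn":0},{"travel":[0,0,0],"turn":-0.9},{"travel":[0,0,0],"turn":-0.9},{"travel":[0,0,0],"turn":-0.9},{"travel":[0,0,0],"turn":-0.9},{"travel":[0,0,0],"turn":-0.9},{"travel":[0,0,0],"turn":-0.9},{"travel":[0,0,0],"turn":-0.9},{"travel":[0,0,0],"turn":-0.9},{"travel":[0,0,0],"turn":-0.9},{"travel":[0,0,0],"turn":0}]';  python3 nk.py 0 0 125;  python3 - <<'E'
from h import *
a=imaging.get_image("top");b=imaging.get_image("scene")
crop(a,"pics/t2.png",205,200,90,90,7);crop(b,"pics/s2.png",290,90,110,120,5)
E
```

```text
t: 12.5
ee_pos: [509.6, 168.3, 257.8]
orientation: [-0.954, 2.425, -0.07]
ft_force: [-0.0, -0.6, -2.2]
width: 13.9
t 12.50 TCP in neck [  5.    2.6 150.3] tool x angle -121.1 (mod180 58.9) tz [ 0.014  0.004 -1.   ] F_neck [-0.8 -1.2 -1.8] M [-0.05  0.46 -0.02] w 13.9 q [ 0.305  0.101  2.145 -0.041  0.358 -1.982]
to [0.0, 0.0, 125.0] units [0.102 0.065 0.504]
```

View pics/s2.png

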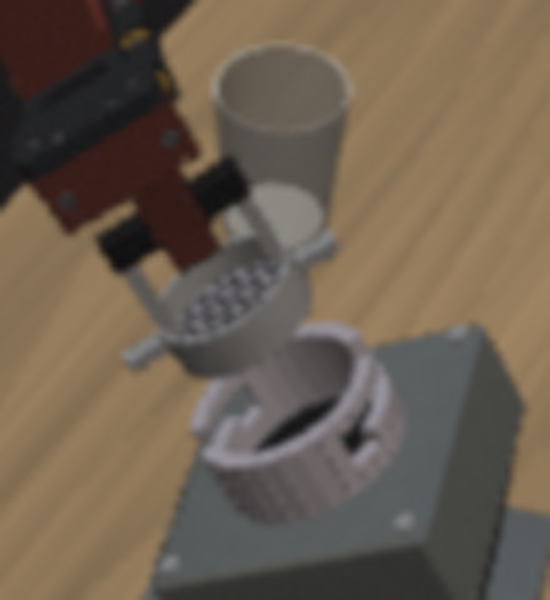

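View pics/t2.png

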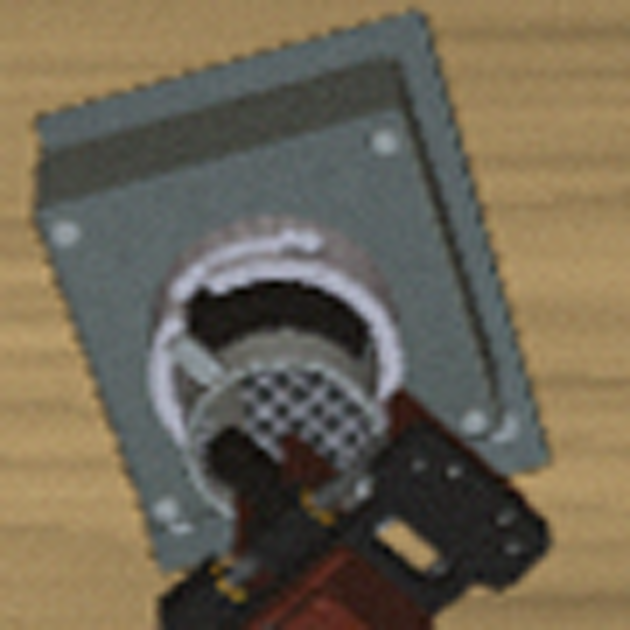

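```bash
cat > ov.py <<'E'
import sys
from h import *
# overlay predicted sieve pose from tool pose (sieve x = tool x, z = -tool z, center at tool z = dz)
def ov(im,n,out,x0,y0,w,h,s,R,x,dz,dx=0,dy=0):
    c=cv2.resize(im[y0:y0+h,x0:x0+w],None,fx=s,fy=s,interpolation=cv2.INTER_CUBIC)
    def P(l): # l in sieve frame
        l=np.atleast_2d(np.array(l,float)); t=np.c_[l[:,0]+dx,-l[:,1]+dy,dz-l[:,2]]
        q=(proj(n,t@R.T+x)-[x0,y0]+.5)*s-.5; return np.round(q).astype(int)
    th=np.linspace(0,2*np.pi,60)
    for z in(-14,-38): cv2.polylines(c,[P(np.c_[36*np.cos(th),36*np.sin(th),0*th+z])],True,(0,0,255),1)
    for sg in(1,-1):
        cv2.polylines(c,[P([(sg*36,5,-20),(sg*56,5,-20),(sg*56,-5,-20),(sg*36,-5,-20)])],False,(0,255,0),1)
        cv2.polylines(c,[P([(sg*36,5,-28),(sg*56,5,-28),(sg*56,-5,-28),(sg*36,-5,-28)])],False,(0,255,255),1)
    cv2.polylines(c,[P([(36,7,39-1),(-36,7,38),(-36,-7,38),(36,-7,38)])],True,(255,0,0),1)
    cv2.imwrite(out,c)
if __name__=="__main__":
    tag=sys.argv[1]
    o=ctrl.get_obs(); R=cv2.Rodrigues(o['orientation'])[0]
    for n,f in(('top',(205,200,90,90,7)),('scene',(290,90,110,120,5))):
        im=imaging.get_image(n); cv2.imwrite(f"pics/{n}_{tag}_raw.png",im); ov(im,n,f"pics/{n}_{tag}.png",*f,R,o['ee_pos'],26.9)
E
python3 ov.py a
```

```text
(no output)
```

View pics/scene_a.png

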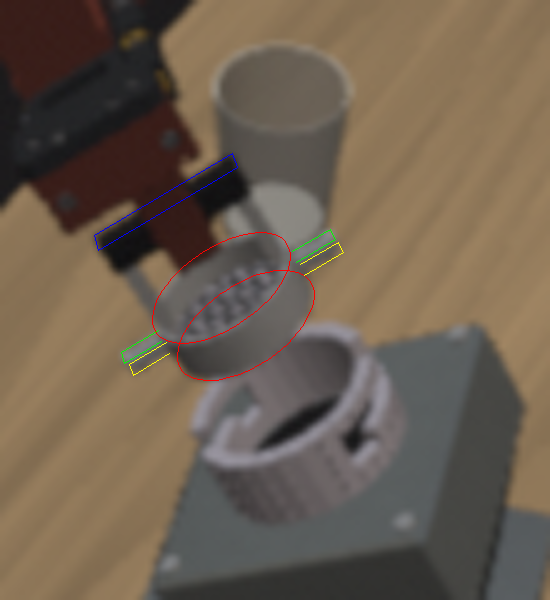

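View pics/top_a.png

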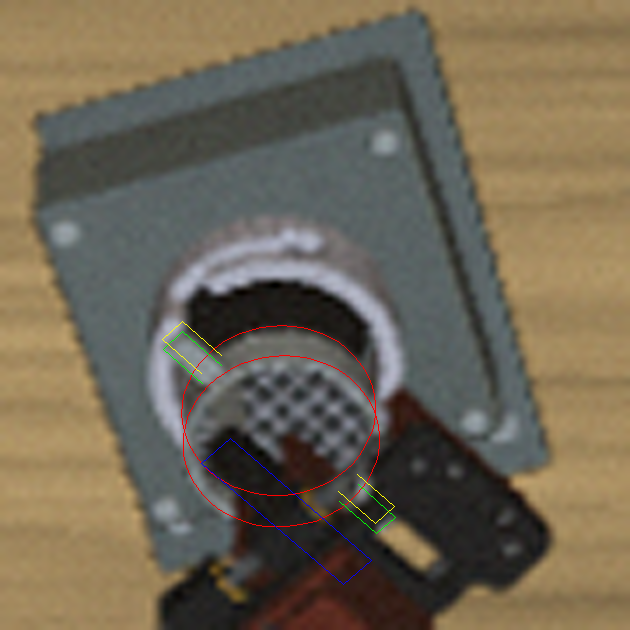

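```bash
python3 - <<'E'
from h import *
crop("pics/top_a_raw.png","pics/ta.png",225,240,40,40,15)
crop("pics/scene_a_raw.png","pics/sa.png",308,115,55,55,12)
E
```

```text
(no output)
```

View pics/ta.png

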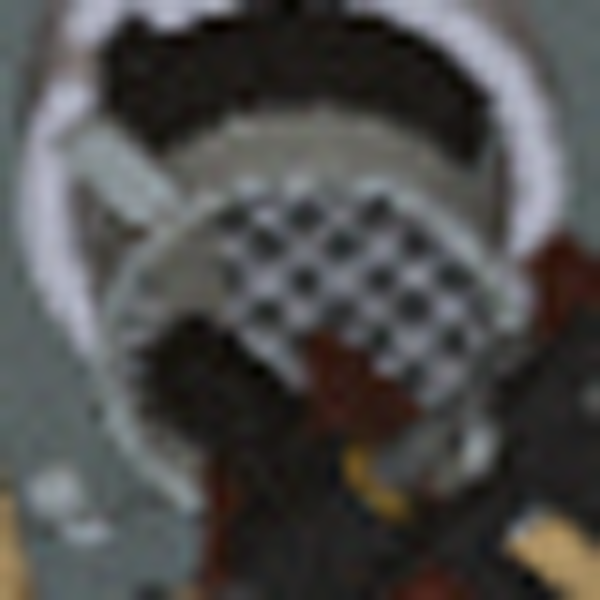

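View pics/sa.png

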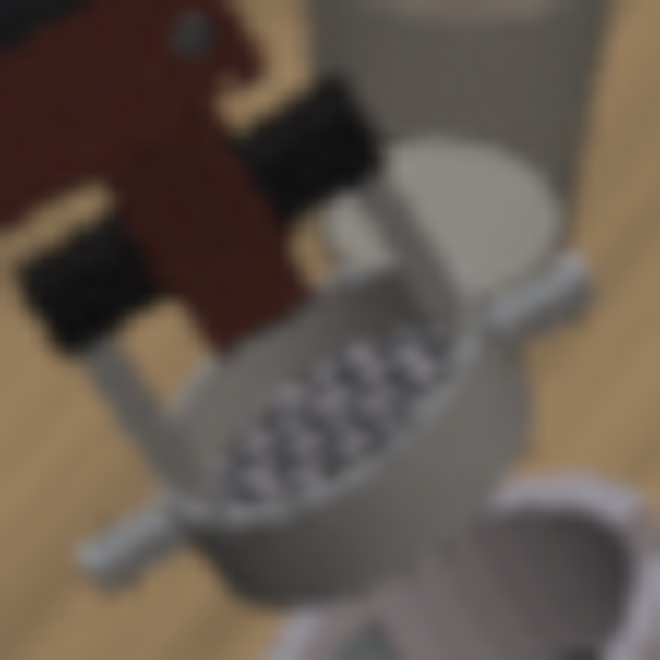

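```bash
cat > fith.py <<'E'
from h import *
from scipy.optimize import least_squares
from scipy.spatial.transform import Rotation as Ro
import fitneck as fn
T=lambda p:(np.array(p,float)+.5)/15-.5+[225,240]
S=lambda p:(np.array(p,float)+.5)/12-.5+[308,115]
o=ctrl.get_obs(); R0=cv2.Rodrigues(o['orientation'])[0]; x=o['ee_pos']
TH=np.linspace(0,2*np.pi,361)
def W(p,l):
    l=np.atleast_2d(np.array(l,float)); l=Ro.from_rotvec([p[5],p[3],p[4]]).apply(l)
    t=np.c_[l[:,0]+p[0],-l[:,1]+p[1],p[2]-l[:,2]]; return t@R0.T+x
def circ(n,obs,p,z):
    q=proj(n,W(p,np.c_[36*np.cos(TH),36*np.sin(TH),0*TH+z])); return np.sqrt(((obs[:,None]-q)**2).sum(-1)).min(1)
tr=T([(310,178),(470,230),(115,430),(190,512),(100,310)]); tb=T([(310,105),(200,145),(440,135)])
sb=S([(250,600),(310,606)]); sr=S([(180,510),(270,520),(400,440)])
P=[((-56,0,-24),'scene',S((585,275))),((56,0,-24),'scene',S((88,570))),((-56,0,-20),'top',T((80,130))),
 ((36,0,30),'scene',S((42,310))),((-36,0,30),'scene',S((365,118)))]
def res(p):
    r=[circ('top',tr,p,-14),circ('top',tb,p,-38),circ('scene',sb,p,-38),circ('scene',sr,p,-14)]
    for l,n,q in P: r.append(proj(n,W(p,l))[0]-q)
    r.append((np.array(p)-[0,0,26.9,0,0,0])/[4,4,8,.2,.1,.1])
    return np.concatenate(r)
d=[np.round(proj('scene',W([0,0,26.9,0,0,0],l))[0]-q,1) for l,n,q in P if n=='scene']; print(d)
f=least_squares(res,[0,0,26.9,0,0,0],x_scale=[1,1,1,.1,.1,.1],diff_step=1e-6); p=f.x
print(f.cost,"dx,dy,dz",np.round(p[:3],1),"rot deg y,z,x",np.degrees(p[3:]).round(1)); print(f.fun.round(2))
n=np.load("neck.npy"); N=fn.frame(n)
c=W(p,[0,0,0])[0]; ax=N.T@(W(p,[0,0,10])[0]-c)/10; sx=N.T@(W(p,[10,0,0])[0]-c)/10
print("sieve centre in neck",N.T@(c-n[:3]),"axis",ax,"x ang",np.degrees(np.arctan2(sx[1],sx[0]))%180)
E
python3 fith.py
```

```text
[array([0.6, 0.3]), array([0.1, 0.2]), array([-0.4,  0.4]), array([ 0.2, -0.1])]
2.207244990248361 dx,dy,dz [ 0.5 -0.2 25.7] rot deg y,z,x [-0.  -0.7 -0.7]
[ 0.81  0.11  0.17  0.24  0.11  0.17  1.06  0.68  0.54  0.15  0.36  0.54
  0.07  0.2   0.12 -0.42 -0.24 -0.34  0.14 -0.86  0.12 -0.09 -0.18  0.12
 -0.06 -0.15 -0.   -0.12 -0.12]
sieve centre in neck [  5.28778643   2.15713843 124.57376624] axis [-0.0038136  -0.00891998  0.99995294] x ang 58.05906846053209
```

```bash
python3 -m crank '[{"travel":[0.08,0.04,0.2],"turn":-0.3},{"travel":[0.02,0.02,0.2],"turn":0},{"travel":[0,0,0],"turn":0}]';  python3 nk.py 0 0 115
```

```text
t: 13.0
ee_pos: [514.9, 170.2, 236.0]
orientation: [-0.987, 2.411, -0.08]
ft_force: [0.6, -0.6, -1.8]
width: 13.7
t 13.00 TCP in neck [ -0.3  -0.3 128.6] tool x angle -119.5 (mod180 60.5) tz [ 0.015  0.004 -1.   ] F_neck [-0.  -0.9 -1.7] M [-0.02  0.42 -0.01] w 13.7 q [ 0.305  0.149  2.154 -0.049  0.301 -2.   ]
to [0.0, 0.0, 115.0] units [-0.004  0.001  0.272]
```

```bash
python3 -m crank '[{"travel":[0,0,0.2],"turn":0},{"travel":[0,0,0.2],"turn":0},{"travel":[0,0,0.15],"turn":0},{"travel":[0,0,0],"turn":0}]';  python3 nk.py 0 0 90
```

```text
t: 13.4
ee_pos: [529.7, 174.4, 209.1]
orientation: [-0.987, 2.413, -0.08]
ft_force: [0.1, -0.4, -2.1]
width: 14.1
t 13.40 TCP in neck [-0.3 -0.5 97.6] tool x angle -119.5 (mod180 60.5) tz [ 0.013  0.003 -1.   ] F_neck [-0.7 -0.9 -1.8] M [0.02 0.42 0.01] w 14.1 q [ 0.304  0.223  2.144 -0.059  0.238 -1.989]
to [0.0, 0.0, 90.0] units [-0.01   0.001  0.153]
```

```bash
python3 -m crank '[{"travel":[-0.01,0,0.1],"turn":0},{"travel":[0,0,0.1],"turn":0},{"travel":[0,0,0],"turn":0}]';  python3 nk.py 0 0 75; python3 ov.py b
```

```text
t: 13.7
ee_pos: [535.5, 176.3, 199.8]
orientation: [-0.987, 2.414, -0.08]
ft_force: [0.5, -0.0, -2.6]
width: 13.7
t 13.70 TCP in neck [ 0.2  0.1 86.6] tool x angle -119.5 (mod180 60.5) tz [ 0.013  0.003 -1.   ] F_neck [-0.6 -0.6 -2.5] M [-0.05  0.54 -0.04] w 13.7 q [ 0.304  0.25   2.139 -0.065  0.218 -1.983]
to [0.0, 0.0, 75.0] units [0.005 0.005 0.231]
```

View pics/scene_b.png

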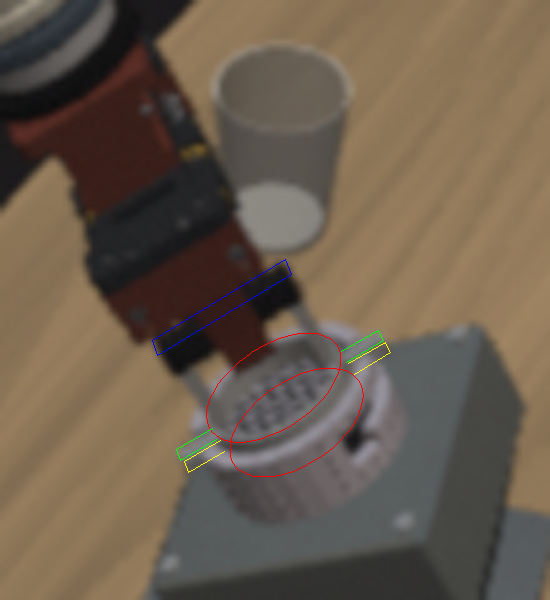

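View pics/top_b.png

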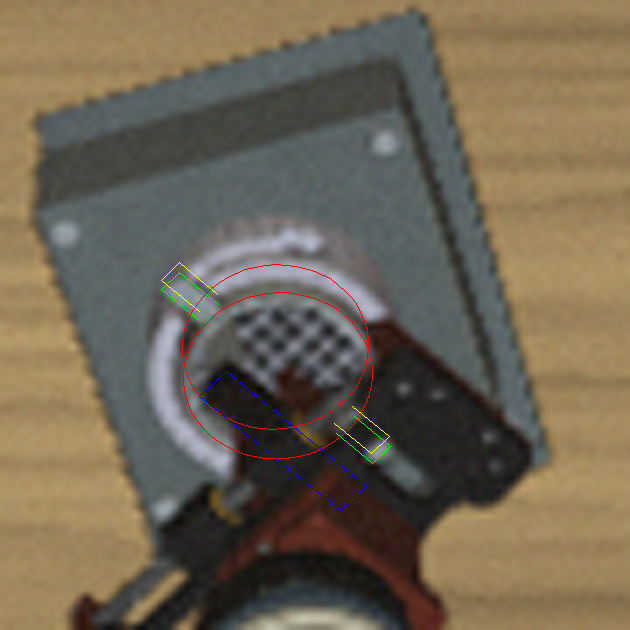

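```bash
python3 -m crank '[{"travel":[0,0,0.1],"turn":0},{"travel":[0,0,0.06],"turn":0},{"travel":[0,0,0.02],"turn":0}]';  python3 nk.py 0 0 75
```

```text
t: 14.1
ee_pos: [540.4, 177.7, 192.8]
orientation: [-0.986, 2.412, -0.08]
ft_force: [0.8, 0.9, -2.9]
width: 13.8
t 14.10 TCP in neck [ 1.   0.5 78. ] tool x angle -119.5 (mod180 60.5) tz [ 0.015  0.004 -1.   ] F_neck [-0.9  0.3 -3. ] M [-0.08  0.47  0.02] w 13.8 q [ 0.304  0.27   2.134 -0.07   0.2   -1.978]
to [0.0, 0.0, 75.0] units [0.019 0.012 0.059]
```

```bash
python3 -m crank '[{"travel":[0.02,0.01,0.06],"turn":0},{"travel":[0,0,0.03],"turn":0}]';  python3 nk.py 0 0 75
```

```text
t: 14.3
ee_pos: [542.7, 178.7, 190.1]
orientation: [-0.985, 2.408, -0.08]
ft_force: [-23.9, -6.4, 33.3]
width: 13.8
t 14.30 TCP in neck [ 1.5  1.2 74.3] tool x angle -119.6 (mod180 60.4) tz [ 0.018  0.007 -1.   ] F_neck [-4.4 -2.1 41.2] M [-0.01  1.26  0.04] w 13.8 q [ 0.304  0.279  2.133 -0.074  0.188 -1.974]
to [0.0, 0.0, 75.0] units [ 0.035  0.014 -0.015]
```

```bash
python3 -m crank '[{"travel":[0.02,0.01,-0.02],"turn":0}]';  python3 nk.py 0 0 75
```

```text
t: 14.4
ee_pos: [541.4, 178.4, 190.7]
orientation: [-0.985, 2.407, -0.08]
ft_force: [-0.1, -0.4, -2.1]
width: 14.1
t 14.40 TCP in neck [ 0.7  0.8 75.5] tool x angle -119.5 (mod180 60.5) tz [ 0.019  0.007 -1.   ] F_neck [-0.8 -1.  -1.7] M [-0.07  0.41 -0.04] w 14.1 q [ 0.305  0.276  2.136 -0.074  0.187 -1.974]
to [0.0, 0.0, 75.0] units [0.022 0.005 0.01 ]
```

```bash
python3 -m crank '[{"travel":[0.01,0,0],"turn":0.5},{"travel":[0,0,0],"turn":0.7},{"travel":[0,0,0],"turn":0.7},{"travel":[0,0,0],"turn":0.7}]';  python3 nk.py 0 0 75
```

```text
t: 14.8
ee_pos: [540.8, 178.0, 190.2]
orientation: [-0.653, 2.515, 0.017]
ft_force: [0.3, 0.1, -1.8]
width: 13.8
t 14.80 TCP in neck [ 0.1  0.2 75.5] tool x angle -134.9 (mod180 45.1) tz [ 0.019  0.007 -1.   ] F_neck [-0.5 -0.3 -1.7] M [-0.04  0.47  0.04] w 13.8 q [ 0.304  0.276  2.138 -0.073  0.186 -1.707]
to [0.0, 0.0, 75.0] units [ 0.004 -0.001  0.009]
```

```bash
python3 -m crank '[{"travel":[0,0,0],"turn":0.7},{"travel":[0,0,0],"turn":0.7},{"travel":[0,0,0],"turn":0.7},{"travel":[0,0,0],"turn":0.7}]';  python3 nk.py 0 0 75
```

```text
t: 15.2
ee_pos: [540.5, 177.9, 189.4]
orientation: [-0.281, 2.589, 0.122]
ft_force: [-0.3, -0.4, -1.8]
width: 14.1
t 15.20 TCP in neck [-0.4 -0.2 74.9] tool x angle -151.7 (mod180 28.3) tz [ 0.018  0.007 -1.   ] F_neck [-0.9 -1.  -1.3] M [-0.1   0.43 -0.04] w 14.1 q [ 0.304  0.277  2.139 -0.074  0.184 -1.414]
to [0.0, 0.0, 75.0] units [-0.01   0.    -0.002]
```

```bash
python3 -m crank '[{"travel":[0,0,0],"turn":0.7},{"travel":[0,0,0],"turn":0.7},{"travel":[0,0,0],"turn":0.7},{"travel":[0,0,0],"turn":0.7},{"travel":[0,0,0],"turn":0.7}]';  python3 nk.py 0 0 75
```

```text
t: 15.7
ee_pos: [540.4, 177.7, 188.9]
orientation: [0.194, 2.614, 0.251]
ft_force: [-0.7, -0.5, -0.2]
width: 13.6
t 15.70 TCP in neck [-0.7 -0.5 74.5] tool x angle -172.6 (mod180 7.4) tz [ 0.018  0.007 -1.   ] F_neck [-0.5 -0.7  0.2] M [-0.19  0.47  0.04] w 13.6 q [ 0.304  0.278  2.139 -0.074  0.183 -1.049]
to [0.0, 0.0, 75.0] units [-0.016  0.009 -0.009]
```

```bash
python3 -m crank '[{"travel":[-0.01,0,0],"turn":0.6},{"travel":[0,0,0],"turn":0.45},{"travel":[0,0,0],"turn":0}]';  python3 nk.py 0 0 75
```

```text
t: 16.0
ee_pos: [540.7, 177.5, 188.7]
orientation: [0.34, 2.607, 0.289]
ft_force: [-0.4, -0.3, -1.6]
width: 13.7
t 16.00 TCP in neck [-0.5 -0.7 74.3] tool x angle -178.9 (mod180 1.1) tz [ 0.018  0.006 -1.   ] F_neck [-1.  -0.8 -1.2] M [-0.07  0.38 -0.04] w 13.7 q [ 0.303  0.278  2.139 -0.073  0.183 -0.94 ]
to [0.0, 0.0, 75.0] units [-0.01   0.014 -0.015]
```

Now push down gently into the notches.

```bash
python3 -m crank '[{"travel":[0,0.005,0.06],"turn":0.1},{"travel":[0,0,0.04],"turn":0}]';  python3 nk.py 0 0 67
```

```text
t: 16.2
ee_pos: [543.4, 178.5, 184.2]
orientation: [0.351, 2.606, 0.292]
ft_force: [-0.9, 0.5, -1.8]
width: 13.8
t 16.20 TCP in neck [-0.4 -0.5 69. ] tool x angle -179.4 (mod180 0.6) tz [ 0.018  0.006 -1.   ] F_neck [-1.7 -0.2 -1.2] M [-0.09  0.44  0.02] w 13.8 q [ 0.303  0.291  2.136 -0.078  0.173 -0.926]
to [0.0, 0.0, 67.0] units [-0.007  0.009  0.04 ]
```

```bash
python3 -m crank '[{"travel":[0,0.005,0.04],"turn":0},{"travel":[0,0,0.02],"turn":0}]';  python3 nk.py 0 0 67
```

```text
t: 16.4
ee_pos: [544.5, 179.2, 181.9]
orientation: [0.35, 2.606, 0.292]
ft_force: [-23.0, -4.6, 31.3]
width: 14.1
t 16.40 TCP in neck [-0.6 -0.2 66.3] tool x angle -179.3 (mod180 0.7) tz [ 0.018  0.007 -1.   ] F_neck [-5.  -0.7 38.8] M [-0.05  0.91  0.15] w 14.1 q [ 0.304  0.297  2.134 -0.082  0.168 -0.923]
to [0.0, 0.0, 67.0] units [-0.012  0.003 -0.014]
```

```bash
python3 -m crank '[{"travel":[0,0,-0.015],"turn":0}]';  python3 nk.py 0 0 67; python3 -m crank '[{"travel":[0,0,0],"turn":0},{"travel":[0,0,0],"turn":0},{"travel":[0,0,0],"turn":0},{"travel":[0,0,0],"turn":0},{"travel":[0,0,0],"turn":0},{"travel":[0,0,0],"turn":0}]' 0.6;  python3 nk.py 0 0 67;
```

```text
t: 16.5
ee_pos: [544.1, 179.1, 182.7]
orientation: [0.349, 2.606, 0.292]
ft_force: [0.4, -0.2, -2.4]
width: 13.8
t 16.50 TCP in neck [-0.6 -0.1 67.2] tool x angle -179.3 (mod180 0.7) tz [ 0.018  0.007 -1.   ] F_neck [-0.6 -0.7 -2.3] M [-0.09  0.41 -0.01] w 13.8 q [ 0.304  0.295  2.135 -0.082  0.17  -0.924]
to [0.0, 0.0, 67.0] units [-0.012  0.002  0.005]
t: 17.1
ee_pos: [545.7, 179.7, 183.5]
orientation: [0.347, 2.602, 0.294]
ft_force: [-0.0, 0.3, -1.2]
width: 58.6
t 17.10 TCP in neck [ 1.   1.  67.1] tool x angle -179.3 (mod180 0.7) tz [ 0.021  0.009 -1.   ] F_neck [-0.6 -0.  -1.1] M [-0.09  0.21 -0.02] w 58.6 q [ 0.304  0.296  2.133 -0.082  0.168 -0.924]
to [0.0, 0.0, 67.0] units [ 0.02  -0.019  0.001]
```

```bash
python3 -m crank '[{"travel":[0,0,-0.2],"turn":0},{"travel":[0,0,-0.4],"turn":0},{"travel":[0,0,-0.5],"turn":0},{"travel":[0,0,-0.6],"turn":0},{"travel":[0,0,-0.6],"turn":0},{"travel":[0,0,-0.6],"turn":0},{"travel":[0,0,-0.4],"turn":0}]';  python3 nk.py 0 0 200; python3 - <<'E'
from h import *
a=imaging.get_image("top");b=imaging.get_image("scene")
cv2.imwrite("pics/top3r.png",a);cv2.imwrite("pics/scene3r.png",b)
crop(a,"pics/t3.png",222,215,60,60,10);crop(b,"pics/s3.png",310,130,65,65,9)
E
```

```text
t: 17.8
ee_pos: [457.9, 154.6, 328.8]
orientation: [0.348, 2.608, 0.292]
ft_force: [0.4, 0.6, -0.1]
width: 70.2
t 17.80 TCP in neck [ -4.9  -1.9 238.6] tool x angle -179.3 (mod180 0.7) tz [ 0.016  0.006 -1.   ] F_neck [ 0.2  0.6 -0.4] M [-0.    0.28 -0.02] w 70.2 q [ 0.311 -0.11   2.16  -0.031  0.552 -0.973]
to [0.0, 0.0, 200.0] units [-0.086  0.032  0.773]
```

View pics/s3.png

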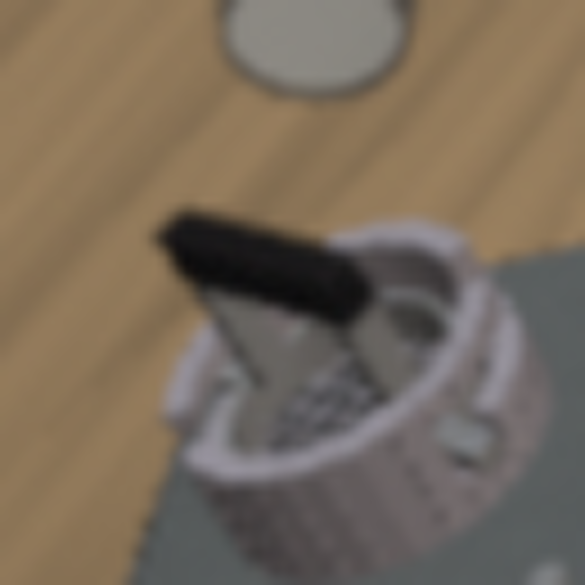

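View pics/t3.png

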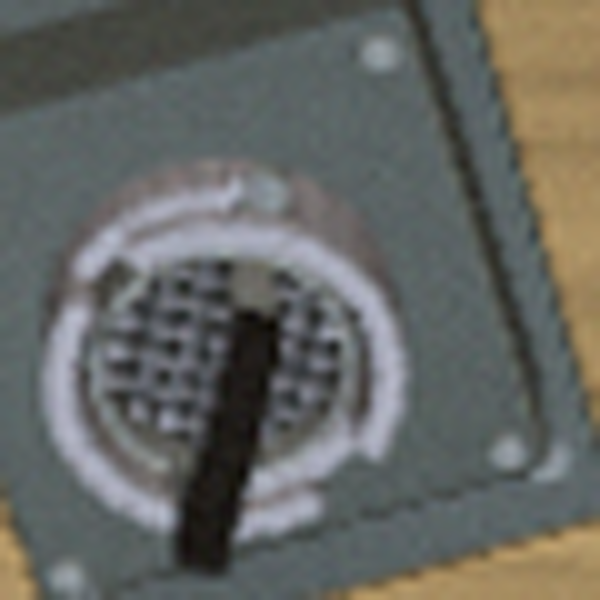

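```bash
python3 - <<'E'
from ov import ov
from h import *
import fitneck as fn
p=np.load("neck.npy");N=fn.frame(p)
R=np.c_[-N[:,0],N[:,1],-N[:,2]]
for zc in(40,48):
  x=p[:3]+N@np.array([0,0,zc])
  ov(cv2.imread("pics/scene3r.png"),'scene',f"pics/so{zc}.png",310,130,65,65,9,R,x,0)
  ov(cv2.imread("pics/top3r.png"),'top',f"pics/to{zc}.png",222,215,60,60,10,R,x,0)
for n in("so","to"): cv2.imwrite(f"pics/{n}.png",cv2.resize(np.hstack([cv2.imread(f"pics/{n}40.png"),cv2.imread(f"pics/{n}48.png")]),(800,400) ))
crop("pics/scene3r.png","pics/s4.png",352,168,24,20,25)
E
```

```text
(no output)
```

View pics/so.png

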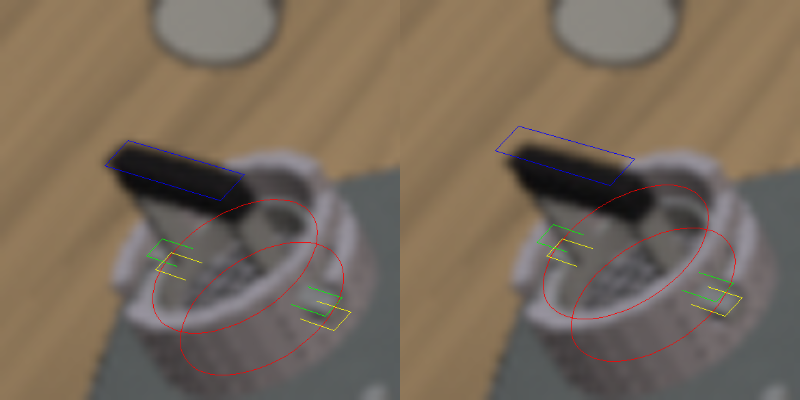

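View pics/to.png

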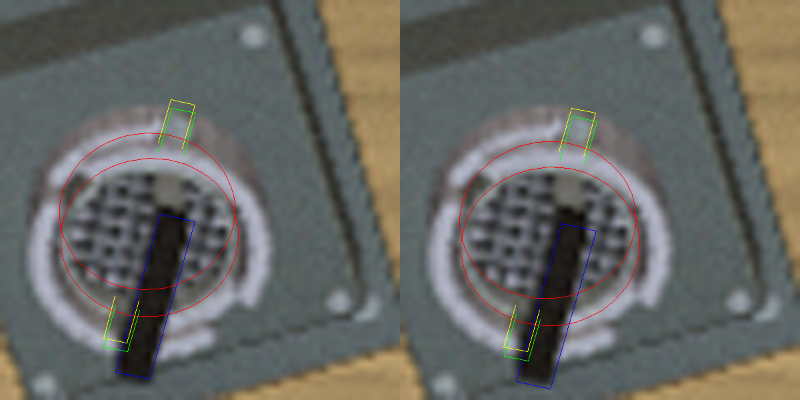

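View pics/s4.png

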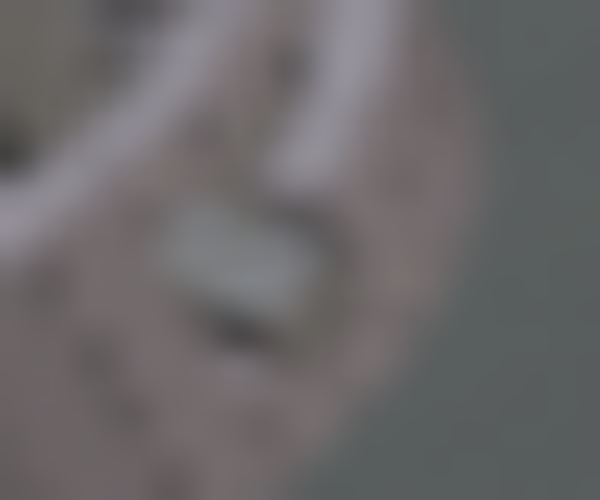

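```bash
python3 - <<'E'
from h import *
crop("pics/scene3r.png","pics/s5.png",324,150,50,48,12)
crop("pics/top3r.png","pics/t5.png",222,228,46,48,12)
E
```

```text
(no output)
```

View pics/s5.png

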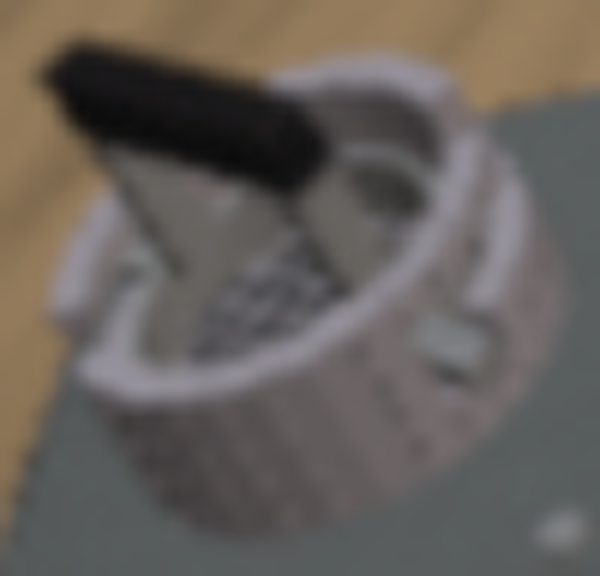

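View pics/t5.png

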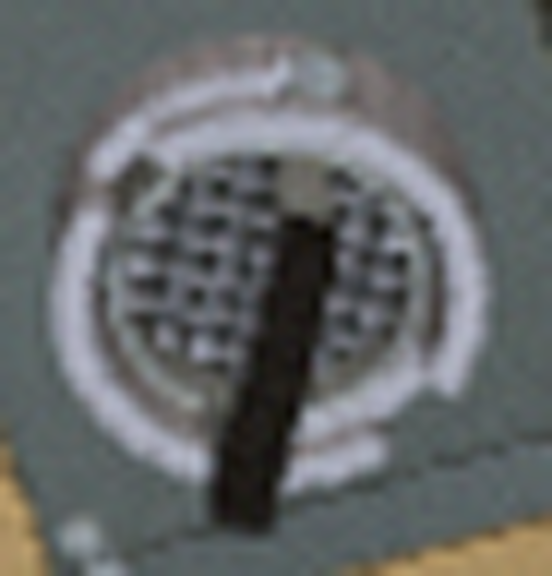

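```bash
cat > wf.py <<'E'
from h import *
import fitneck as fn
from scipy.spatial.transform import Rotation as Ro
p=np.load("neck.npy");N=fn.frame(p)
def box(a,b,c,d,e,f): return [np.array([(x,y,z)for x in(a,b)for y in(c,d)for z in(e,f)],float)]
def wf(im,n,x0,y0,w,h,s,zc,tilt,dx=0,dy=0,yaw=0):
    c=cv2.resize(im[y0:y0+h,x0:x0+w],None,fx=s,fy=s,interpolation=cv2.INTER_CUBIC)
    M=Ro.from_euler('zy',[yaw,tilt],degrees=True)
    def P(l): return np.round((proj(n,(M.apply(l)+[dx,dy,zc])@N.T+p[:3])-[x0,y0]+.5)*s-.5).astype(int)
    for bx,col in((box(-36,36,-7,7,21,39-1),(255,0,0)),(box(36,56,-5,5,-28,-20),(0,255,0)),(box(-56,-36,-5,5,-28,-20),(0,255,255))):
        l=bx[0]; q=P(l)
        for i in range(8):
            for j in range(i):
                if (l[i]!=l[j]).sum()==1: cv2.line(c,q[i].tolist(),q[j].tolist(),col,1)
    th=np.linspace(0,2*np.pi,90)
    cv2.polylines(c,[P(np.c_[36*np.cos(th),36*np.sin(th),0*th-14])],True,(0,0,255),1)
    return c
if __name__=="__main__":
    si=cv2.imread("pics/scene3r.png"); ti=cv2.imread("pics/top3r.png")
    for k,(z,t) in enumerate([(40,0),(48,0),(44,-5.2),(44,5.2)]):
        a=wf(si,'scene',324,150,50,48,8,z,t); b=wf(ti,'top',222,228,46,50,8,z,t)
        cv2.imwrite(f"pics/wf{k}.png",np.hstack([a,b[:384]]))
E
python3 wf.py
```

```text
(no output)
```

View pics/wf0.png

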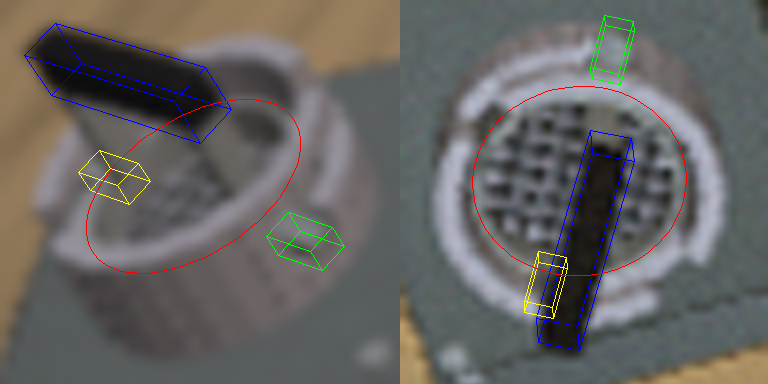

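View pics/wf2.png

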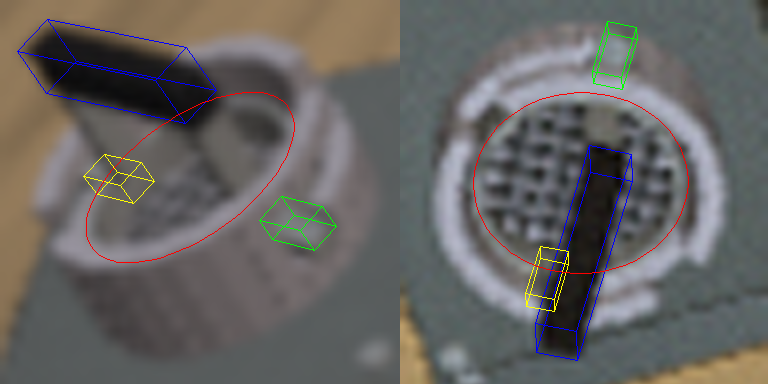

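View pics/wf1.png

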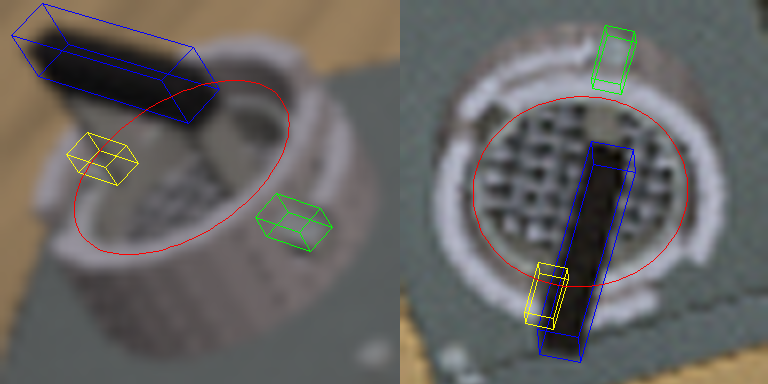

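```bash
python3 - <<'E'
from wf import *
si=cv2.imread("pics/scene3r.png"); ti=cv2.imread("pics/top3r.png")
for k,(z,dx,dy,yaw) in enumerate([(40,-3.4,-2.1,0),(48,-3.4,-2.1,0),(40,-3.4,-2.1,3)]):
    a=wf(si,'scene',324,150,50,48,8,z,0,dx,dy,yaw); b=wf(ti,'top',222,228,46,50,8,z,0,dx,dy,yaw)
    cv2.imwrite(f"pics/wg{k}.png",np.hstack([a,b[:384]]))
E
```

```text
(no output)
```

View pics/wg0.png

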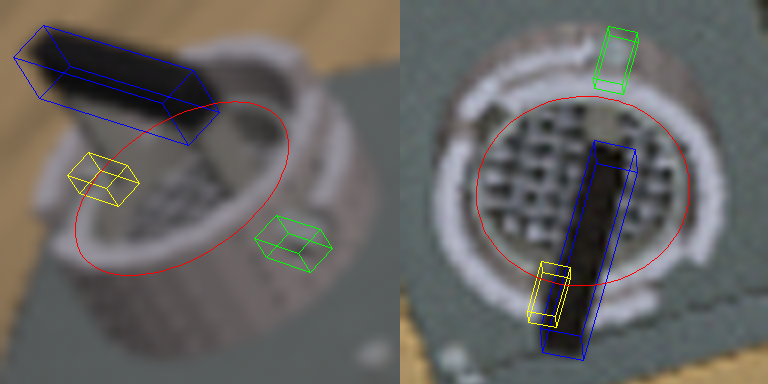

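View pics/wg1.png

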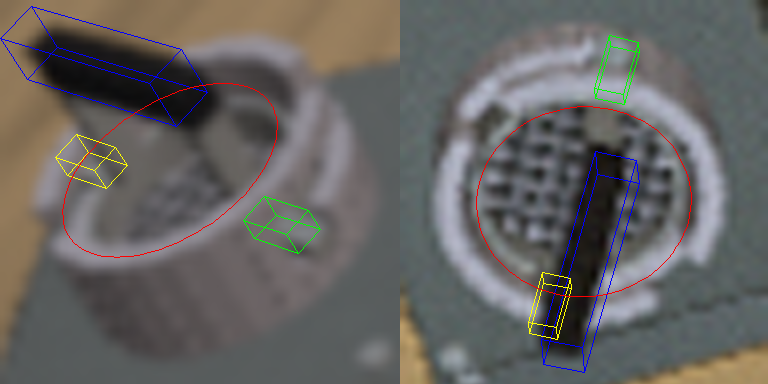

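```bash
python3 - <<'E'
from wf import *
from scipy.optimize import least_squares
T=lambda p:(np.array(p,float)+.5)/12-.5+[222,228]
S=lambda p:(np.array(p,float)+.5)/12-.5+[324,150]
F=[((36,0,38),'top',T((310,218))),((-36,0,38),'top',T((243,526))),((56,0,-20),'top',T((322,55))),
((0,0,30),'scene',S((186,117))),((36,0,30),'scene',S((308,152))),((-36,0,30),'scene',S((64,82))),((56,0,-24),'scene',S((474,345)))]
def W(v,l):
    return (Ro.from_euler('zyx',[v[3],v[4],v[5]],degrees=True).apply(l)+v[:3])@N.T+p[:3]
for w in((1e-3,1e-3),(3,3)):
  f=lambda v:np.concatenate([proj(n,W(v,l))[0]-q for l,n,q in F]+[[v[4]/w[0],v[5]/w[1]]])
  r=least_squares(f,[0,0,44,0,0,0],diff_step=1e-6,x_scale=[1,1,1,1,1,1]); print(r.cost,"dx dy z",r.x[:3].round(1),"yaw,ty,tx",r.x[3:].round(1)); print(r.fun.round(2)[:14].reshape(-1,2).tolist())
for z in (40,48):
  f=lambda v:np.concatenate([proj(n,W([v[0],v[1],z,v[2],0,0],l))[0]-q for l,n,q in F])
  r=least_squares(f,[0,0,0],diff_step=1e-6); print(z,r.cost,r.x)
E
```

```text
4.322588702679914 dx dy z [-0.2 -0.  42.1] yaw,ty,tx [ 2.  0. -0.]
[[0.37, 1.82], [0.1, -0.01], [-0.0, -0.77], [-0.3, -0.36], [-0.52, -0.76], [0.37, 0.14], [1.49, 1.06]]
3.6903926493425043 dx dy z [-0.8 -0.3 42.6] yaw,ty,tx [ 2.6  2.  -0.6]
[[0.26, 1.43], [0.29, 0.09], [-0.16, -0.55], [-0.28, -0.47], [-0.16, -0.57], [0.05, -0.25], [1.32, 1.38]]
40 4.83686309670877 [-1.75715463  0.4045394   1.9945713 ]
48 8.358589463546599 [ 4.2784916  -1.23740209  2.11270213]
```

```bash
python3 -m crank '[{"travel":[0,0,0.1],"turn":0},{"travel":[0,0,0.3],"turn":0},{"travel":[-0.09,0.03,0.4],"turn":0},{"travel":[0,0,0.4],"turn":0},{"travel":[0,0,0.4],"turn":0},{"travel":[0,0,0.2],"turn":0},{"travel":[0,0,0],"turn":0},{"travel":[0,0,0],"turn":0},{"travel":[0,0,0],"turn":0}]' -1;  python3 nk.py 0 0 105
```

```text
t: 18.8
ee_pos: [508.5, 168.0, 243.5]
orientation: [0.348, 2.614, 0.289]
ft_force: [-0.3, 0.3, 0.2]
width: 2.6
t 18.80 TCP in neck [ -1.9  -1.6 138.5] tool x angle -179.2 (mod180 0.8) tz [ 0.01   0.003 -1.   ] F_neck [-0.2  0.3  0.3] M [-0.06  0.23  0.05] w 2.6 q [ 0.304  0.125  2.158 -0.038  0.324 -0.969]
to [0.0, 0.0, 105.0] units [-0.031  0.03   0.671]
```

```bash
python3 -m crank '[{"travel":[-0.03,0.03,0.2],"turn":0},{"travel":[0,0,0.2],"turn":0},{"travel":[0,0,0.15],"turn":0},{"travel":[0,0,0],"turn":0}]' -1;  python3 nk.py 0 0 100
```

```text
t: 19.2
ee_pos: [525.4, 173.5, 221.4]
orientation: [0.348, 2.61, 0.291]
ft_force: [0.9, -1.0, -0.5]
width: 0.4
t 19.20 TCP in neck [  1.5   1.1 110.5] tool x angle -179.2 (mod180 0.8) tz [ 0.014  0.006 -1.   ] F_neck [ 0.8 -0.9 -0.7] M [0.   0.23 0.03] w 0.4 q [ 0.304  0.193  2.145 -0.047  0.265 -0.96 ]
to [0.0, 0.0, 100.0] units [ 0.033 -0.023  0.209]
```

```bash
python3 -m crank '[{"travel":[0.01,-0.01,0.12],"turn":0},{"travel":[0,0,0],"turn":0}]' -1;  python3 nk.py 0 0 98; python3 -m crank '[{"travel":[0,0,0.05],"turn":0},{"travel":[0,0,0],"turn":0}]' -1;  python3 nk.py 0 0 98
```

```text
t: 19.4
ee_pos: [528.0, 174.1, 215.2]
orientation: [0.348, 2.61, 0.291]
ft_force: [-0.2, -0.1, -0.3]
width: 0.7
t 19.40 TCP in neck [  0.9   0.6 103.8] tool x angle -179.2 (mod180 0.8) tz [ 0.014  0.005 -1.   ] F_neck [-0.3 -0.3 -0.1] M [-0.05  0.25  0.04] w 0.7 q [ 0.303  0.209  2.144 -0.048  0.251 -0.959]
to [0.0, 0.0, 98.0] units [ 0.02  -0.012  0.115]
t: 19.6
ee_pos: [529.3, 174.5, 212.8]
orientation: [0.348, 2.611, 0.291]
ft_force: [0.3, -0.5, -0.6]
width: 0.7
t 19.60 TCP in neck [  0.9   0.5 101. ] tool x angle -179.2 (mod180 0.8) tz [ 0.014  0.005 -1.   ] F_neck [ 0.1 -0.6 -0.6] M [-0.04  0.24 -0.05] w 0.7 q [ 0.303  0.215  2.144 -0.049  0.245 -0.958]
to [0.0, 0.0, 98.0] units [ 0.019 -0.01   0.06 ]
```

Already below where an unseated bar (top at 87 → TCP 104) would be touched; no contact. Keep going gently.

```bash
python3 -m crank '[{"travel":[0,0,0.04],"turn":0},{"travel":[0,0,0],"turn":0}]' -1;  python3 nk.py 0 0 96; python3 -m crank '[{"travel":[0,0,0.03],"turn":0}]' -1;  python3 nk.py 0 0 96
```

```text
t: 19.8
ee_pos: [530.4, 174.8, 211.2]
orientation: [0.348, 2.61, 0.291]
ft_force: [0.4, 0.5, 0.1]
width: 0.4
t 19.80 TCP in neck [ 1.1  0.6 99.1] tool x angle -179.2 (mod180 0.8) tz [ 0.014  0.006 -1.   ] F_neck [ 0.3  0.6 -0.1] M [-0.08  0.19  0.  ] w 0.4 q [ 0.303  0.22   2.143 -0.05   0.241 -0.957]
to [0.0, 0.0, 96.0] units [ 0.023 -0.011  0.061]
t: 19.9
ee_pos: [531.2, 175.0, 210.1]
orientation: [0.348, 2.61, 0.291]
ft_force: [-0.6, 0.4, 0.0]
width: 0.5
t 19.90 TCP in neck [ 1.2  0.7 97.7] tool x angle -179.2 (mod180 0.8) tz [ 0.014  0.006 -1.   ] F_neck [-0.6  0.2  0.2] M [-0.08  0.22  0.01] w 0.5 q [ 0.303  0.223  2.142 -0.051  0.238 -0.957]
to [0.0, 0.0, 96.0] units [ 0.026 -0.014  0.034]
```

```bash
python3 -m crank '[{"travel":[0,0,0.03],"turn":0}]' -1;  python3 nk.py 0 0 96; python3 -m crank '[{"travel":[0,0,0.02],"turn":0}]' -1;  python3 nk.py 0 0 96
```

```text
t: 20.0
ee_pos: [532.0, 175.3, 208.9]
orientation: [0.348, 2.609, 0.292]
ft_force: [-8.6, -2.0, 13.3]
width: 0.5
t 20.00 TCP in neck [ 1.4  0.8 96.2] tool x angle -179.2 (mod180 0.8) tz [ 0.015  0.006 -1.   ] F_neck [-1.1 -0.1 15.9] M [-0.    0.44  0.03] w 0.5 q [ 0.303  0.227  2.141 -0.051  0.235 -0.956]
to [0.0, 0.0, 96.0] units [ 0.027 -0.015  0.004]
t: 20.1
ee_pos: [532.2, 175.4, 208.8]
orientation: [0.348, 2.609, 0.292]
ft_force: [-21.4, -4.2, 27.8]
width: 0.0
t 20.10 TCP in neck [ 1.4  0.9 96. ] tool x angle -179.2 (mod180 0.8) tz [ 0.015  0.006 -1.   ] F_neck [-5.2 -0.9 34.9] M [0.06 0.92 0.19] w 0.0 q [ 0.303  0.227  2.141 -0.051  0.234 -0.956]
to [0.0, 0.0, 96.0] units [ 0.028 -0.018 -0.001]
```

```bash
python3 -m crank '[{"travel":[0,0,-0.1],"turn":0},{"travel":[0,0,-0.4],"turn":0},{"travel":[0,0,-0.6],"turn":0},{"travel":[0,0,-0.6],"turn":0},{"travel":[0,0,-0.6],"turn":0},{"travel":[0,0,-0.3],"turn":0},{"travel":[0,0,0],"turn":0}]' -1;  python3 nk.py 0 0 200; python3 - <<'E'
from h import *
a=imaging.get_image("top");b=imaging.get_image("scene")
cv2.imwrite("pics/top4r.png",a);cv2.imwrite("pics/scene4r.png",b)
crop(b,"pics/s6.png",324,150,50,48,12)
E
```

```text
t: 20.8
ee_pos: [465.5, 156.3, 324.2]
orientation: [0.347, 2.61, 0.292]
ft_force: [0.1, 0.2, 0.3]
width: 0.5
t 20.80 TCP in neck [ -0.9   0.  230.7] tool x angle -179.2 (mod180 0.8) tz [ 0.015  0.006 -1.   ] F_neck [0.2 0.3 0.2] M [-0.07  0.21 -0.05] w 0.5 q [ 0.308 -0.088  2.153 -0.028  0.538 -0.978]
to [0.0, 0.0, 200.0] units [-0.009 -0.004  0.614]
```

View pics/scene4r.png

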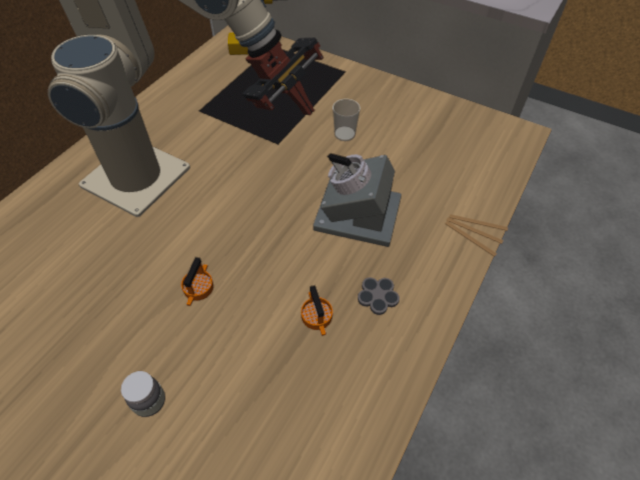

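View pics/s6.png

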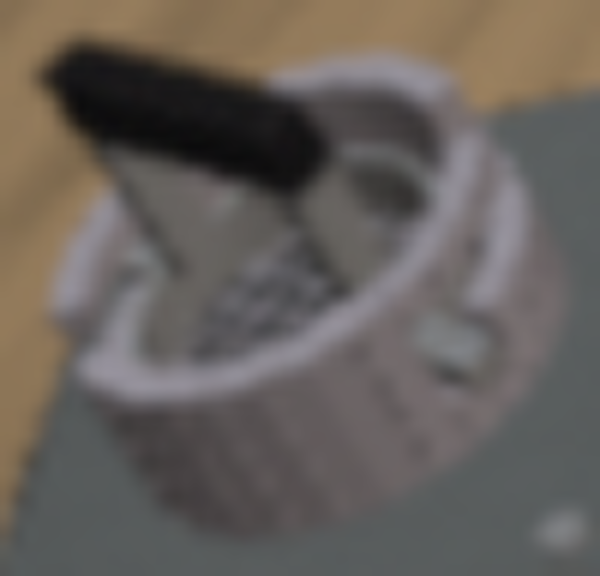

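View pics/top4r.png

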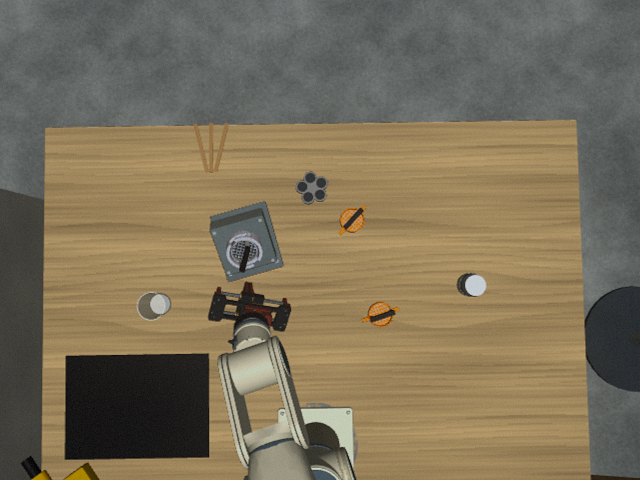

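```bash
python3 -c "
from workcell import workorder
print(workorder.close_job())"
```

```text
the job is handed in; nothing more can be done
None
```

The sieve is locked in the hopper neck with both lugs down in the notches, and I handed the job in at about 20.9 s.

**What I did:**
- I gripped the sieve by its bar and lifted it.
- The moves cannot tilt the tool, so I pushed the arm against its reach limit until the tool lined up with the neck axis.
- I lowered the lugs down the entry slots to the ledge and twisted the sieve about 60° clockwise.
- I pressed it down, let go and backed the arm away.

**Last checks:**
- **Drop into the notches:** it met the floor 8.0 mm below the ledge contact, with almost no resistance on the way.
- **Probe after letting go:** the closed fingers met the bar top firmly at 96.0 mm on the neck axis. A seated sieve should give about 96, an unseated one about 104. A push of about 35 N did not shift it, and the camera pictures before and after look alike.
- **Other things:** the cup, jar, mould and orange look-alikes appear unmoved in the final pictures.

**Disagreements and close calls:**
- A camera fit of the seated sieve gave about 42 mm along the axis instead of 40, and about 2° of yaw. That is within what I could read off the pictures, so I trusted the contact checks.
- Joint 3 rested at its lower stop while I tilted the tool. It read 0.086 rad against the stated 0.09, which I took to be rounding of the limit.
- Contact forces peaked briefly at about 41 N through the held sieve and 35 N through the fingertips.

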